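# Load the missing vial rack, slide it into the middle of the row, close the row up

### The arm

A 6-joint arm with a two-finger parallel gripper is mounted at the origin on the work surface. World frame = base frame: x ahead of the robot, y to its left, z up, the work surface at z = 0. Lengths are in mm, angles in rad, forces in N, time in s.
With the tool pointing down it reaches from about 350 to 775 mm from the base axis. Payload 5.5 kg.
Tool frame: the origin (TCP) lies on the centre line of the jaws, within the pads' length; the fingertips stand manip.tip_reach ahead of it and the grasp point (between the pads) lies 6 mm ahead of it (manip.tip_reach is the distance from the TCP to the fingertips, in mm); z points along the fingers, y is the line along which they close (so a half turn about z gives the same grasp; the last joint's range is limited). The gripper opens to 85 mm and grips with 20 to 120 N. Pads are 22 mm wide; open, the fingers measure 114 mm over their backs; the gripper's body (76 mm by 85 mm) begins 54 mm behind the grasp point. The pads swing forward as they close: fully open they stand 13 mm farther back than shut.
Start: joints at [1.162, 0.313, 0.046, 1.304, 0, 1.431], TCP at [152.728, 554.385, 256.323] pointing down, gripper open.
Joint ranges: [-2.76, 2.76], [-0.86, 1.69], [-1.03, 1.26], [-2.2, 2.34], [-1.47, 1.5], [-3.14, 3.14]. Speed limits (rad/s): [2.57, 2.57, 3.14, 3.14, 3.14, 3.14].

### API

Orientations are given as a unit quaternion [w, x, y, z].
In Python, from station import manip, cams gives the robot as it stands.
- The arm moves only by the shell command python3 -m jog 'ROWS'. ROWS is a JSON object of lists of equal length, an entry for each row: "slide": the shift along the tool's x, y, z in m, a list of three; "twist": the turn about the tool's z in degrees; "claw": the finger opening in m, from 0 to 0.0854. A call has 1 to 20 rows; each row is the pose to reach, as a shift and turn from the pose commanded when the call began, along the tool's axes at that moment; what a row does not reach only later rows make up. A row lasts 1/10 s, in which the tool goes at most 50 mm and 8.59 degrees, less where a joint would pass 70% of its speed; a pose out of reach is approached as far as the arm can. A call with a gripper value outside its range is refused whole. The fingers move at their own pace and stop on an object; the grip force is fixed at half the most. Time passes only in rows, so rows that repeat a pose let the fingers close. It gives the time, the measured TCP pose, the force, the opening and the grip force at its end, in the units of the state.
- manip.state(): the state, without advancing time (a new reading comes with each control period).
- cams.grab_frame(name): name is "side" or "top" or "wrist"; returns a dict with "img" (400x640x3 uint8, blue, green, red), "vfov" (degrees; the focal length in pixels is half the picture's height over the tangent of half this angle, whatever the lens; pixels are square), "cx", "cy" (the principal point, pixels), "extrinsics" (4x4, takes a point from camera to world coordinates). Camera axes: x right, y down, z forward; pixel columns grow to the right and rows downward; lengths in mm; the calibration is good to about 2 mm. A picture is of the moment at which its call begins. There is no depth.
- manip.hand_in(): hands the job in; it is judged then, once.
The state is a dict: "clock": time; "joints": joint angles; "joint_vel": joint speeds; "joint_efforts": joint torques, N m; "tcp_pos": TCP position; "tool_rot": TCP orientation; "contact_force": force on the tool from outside, world axes, zero at the start; "moment": the same for the moment, N m; "width": opening from 0.0 (shut) to 1.0 (fully open); "grasp_force": force on a finger pad.
Only numpy, scipy, OpenCV 4.12 (cv2) and the standard library are available. Lean on these libraries where they do the work, as an engineer would, in place of code of your own. Each camera call takes 0.05 s, during which the arm holds its last target. There are 200 camera calls.

### The job

Put every sample vial that stands loose on the bench upright into a pocket of the empty vial rack, one vial to a pocket (any pockets), while the rack is still on the bench. Then make room in the middle of the row of filled racks on the aluminium tray by moving them apart, two to each side, and slide the loaded rack in between until it is fully home against the tray's rear rim, straight and in line with the others. Last, close the row up against the tray's side rim on the robot's left, so that all five racks stand snugly side by side with the spare room at the right. All must end standing upright on the tray, the four filled ones in the order in which they stood and not drawn out of line, with every vial still in its pocket; do not tip a filled rack over or disturb the well plate.

Things in the scene. Friction and masses are not known exactly. Their poses are not given: they have to be found in the camera images.
- rack_handle (a point): the empty vial rack, white plastic, about 0.12 kg, loose on the bench: a block 162 mm long (x), 38 wide (y), 32 high. From the middle of its top an upright handle plate, 22 mm along x, 10 mm thick along y, rises to 82 mm above the underside. This point is inside the plate, on the rack's middle, 68 mm above the underside; z is up. Both ends are alike.
- rack_pocket (a point): mouth of one end pocket of the empty rack, in the block's top face (32 mm above the underside). Four round pockets 29 mm across, 26 mm deep, lie along the rack's middle line, centred at 29 and 62 mm either side of the handle (this one at x = 62). A vial standing in a pocket has its centre 41 mm below the handle's point, its cap top 48 mm above the rack's underside.
- tray_floor (a point): the fixed aluminium tray: centre of its floor's upper face, 4 mm above the bench; x points from the open front to the rear rim, y left along the row, z up. Inside, the floor is 210 mm wide (y -105 to 105) and runs from the front edge (x -89) to the rear rim (x 85). Rims rise 18 mm above the floor, 4 mm thick, none in front. Racks stand with their length along x.
- tray_rim (a point): middle of the rear rim's inner face, at the floor of the tray (85 mm behind the floor's centre). A rack that is home has its end against this face, so its middle is 81 mm in front of it. Five racks fill 190 of the 210 mm between the side rims.
- rack1_handle (a point): a filled vial rack, first from the left, at the tray's +y end. Same block, handle plate, point and axes as the empty rack, but with four capped vials that stay in it (cap tops 48 mm above its underside). About 0.27 kg, loose, slides on the tray floor; starts less than 2 mm from the next rack.
- rack2_handle (a point): a filled vial rack, second from the left; the loaded rack goes between it and the third. Same block, handle plate, point and axes as the empty rack, but with four capped vials that stay in it (cap tops 48 mm above its underside). About 0.27 kg, loose, slides on the tray floor; starts less than 2 mm from the next rack.
- rack3_handle (a point): a filled vial rack, third from the left; the loaded rack goes between the second and it. Same block, handle plate, point and axes as the empty rack, but with four capped vials that stay in it (cap tops 48 mm above its underside). About 0.27 kg, loose, slides on the tray floor; starts less than 2 mm from the next rack.
- rack4_handle (a point): a filled vial rack, fourth from the left, at the tray's -y end. Same block, handle plate, point and axes as the empty rack, but with four capped vials that stay in it (cap tops 48 mm above its underside). About 0.27 kg, loose, slides on the tray floor; starts less than 2 mm from the next rack.
- vial1_mid (a point): a squat amber glass vial with a white cap, one of two to four that start upright on the bench (None if absent): body 25 mm across, 30 mm high; cap 23 mm across, 12 mm high; 42 mm in all, about 40 g, with a thick heavy base. The point is its centre, 21 mm above its underside; z points up through the cap.
- vial2_mid (a point): a squat amber glass vial with a white cap, one of two to four that start upright on the bench (None if absent): body 25 mm across, 30 mm high; cap 23 mm across, 12 mm high; 42 mm in all, about 40 g, with a thick heavy base. The point is its centre, 21 mm above its underside; z points up through the cap.
- vial3_mid (a point): a squat amber glass vial with a white cap, one of two to four that start upright on the bench (None if absent): body 25 mm across, 30 mm high; cap 23 mm across, 12 mm high; 42 mm in all, about 40 g, with a thick heavy base. The point is its centre, 21 mm above its underside; z points up through the cap.
- vial4_mid (a point): a squat amber glass vial with a white cap, one of two to four that start upright on the bench (None if absent): body 25 mm across, 30 mm high; cap 23 mm across, 12 mm high; 42 mm in all, about 40 g, with a thick heavy base. The point is its centre, 21 mm above its underside; z points up through the cap.
- well_plate: a bystander: a clear 24-well culture plate with pink wells, 86 x 127 mm, 20 mm high, lying flat on the bench at the back; origin at the centre of its underside. Leave it alone.
Mind the look-alikes: they are no part of the job. Leave any pink look-alike of the part that bears rack2_handle alone.

How it is judged:
By the outcome, as a careful person would: the job done as asked, in the order asked, and still so for the second after the job is handed in, with the robot touching nothing.
Of vial1, vial2, vial3, vial4 only 2 to 4 are there at a start; the rules pass over those that are not, and their reading is None.
At some moment in a run one of vial1, vial2, vial3, vial4 may be knocked a few centimetres aside while the robot is not near it.
It also fails if it takes over 210 s, if anything falls off the work surface, if the arm or the gripper's body presses on something with over 40 N, if the wrist force passes 120 N, or if a joint passes its speed limit or range.

## Working session

There is one attempt and no reset: what is moved stays moved. The work goes in short steps, Python scripts to look and compute and a shell command to move; the robot and the scene stay as the last step left them, time stands still between calls to the robot, and variables do not carry over. Pictures are saved under pics/ and viewed, at most 14 in all, crops included, and the job is handed in when it is done.

```bash
ls; mkdir -p pics; python3 - <<'E'
from station import manip,cams
import cv2
s=manip.state();print(s,manip.tip_reach)
for n in("top","side"):
    f=cams.grab_frame(n);cv2.imwrite(f"pics/{n}0.png",f["img"]);print(n,f["vfov"],f["cx"],f["cy"],f["extrinsics"])
E
```

```text
pics
{'clock': 0.0, 'joints': array([1.16239964e+00, 3.14005400e-01, 4.50336754e-02, 1.30359435e+00,
       1.92204750e-05, 1.43119400e+00]), 'joint_vel': array([ 0.00044609,  0.00045194, -0.00146778, -0.00020863, -0.00055274,
       -0.00129779]), 'joint_efforts': array([ 2.36261272e-03, -4.80629826e+01,  2.98529792e+01,  1.94323983e-02,
       -2.34285053e-04,  9.48151211e-06]), 'tcp_pos': array([152.53243686, 553.94611546, 255.42834301]), 'tool_rot': array([-2.48684927e-04,  1.33992908e-01,  9.90981896e-01, -8.49266521e-04]), 'contact_force': array([ 0.30370466,  0.0937238 , -0.40792764]), 'moment': array([-0.00704961, -0.02200741,  0.01203753]), 'grasp_force': 0.0, 'width': 0.9993770413290866} 25.0
top 44.34509683022293 324.0983480635558 199.81942981333495 [[-1.77555373e-02 -9.80443234e-01  1.95999506e-01  2.19805989e+02]
 [-9.99811136e-01  1.89596739e-02  4.26888866e-03  9.47801313e+01]
 [-7.90148974e-03 -1.95886693e-01 -9.80594702e-01  1.61468177e+03]
 [ 0.00000000e+00  0.00000000e+00  0.00000000e+00  1.00000000e+00]]
side 55.51038788444339 316.49532282348366 203.30597592878485 [[ 9.40378529e-01 -2.04024353e-01  2.72143870e-01  1.59934849e+02]
 [-3.39388747e-01 -5.10065527e-01  7.90347035e-01 -9.06925407e+02]
 [-2.24388354e-02 -8.35587949e-01 -5.48898240e-01  7.93519971e+02]
 [ 0.00000000e+00  0.00000000e+00  0.00000000e+00  1.00000000e+00]]
```

View pics/top0.png

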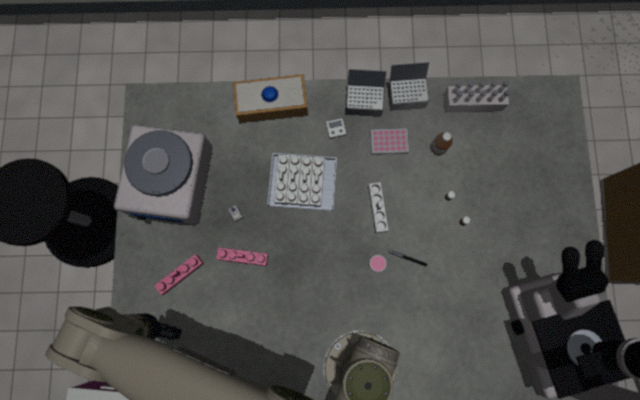

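View pics/side0.png

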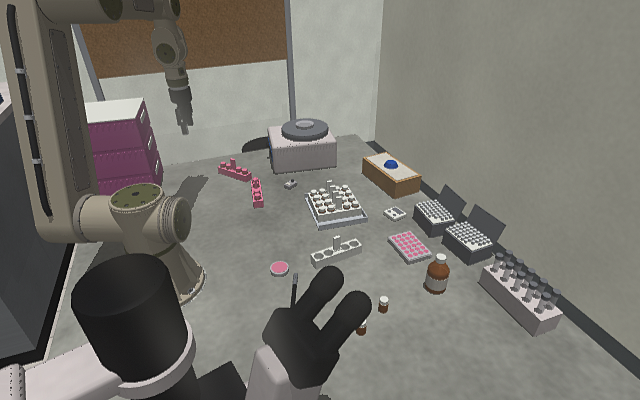

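Top view: loose vials at about (450,195) and (465,220), the empty white rack at (378,207), the tray with four white racks at (303,182), and the well plate at (389,140). The pink racks at (178,274) and (242,257) are look-alikes and the bottle at (442,142) is not a vial. I'll confirm on an enlarged crop.

```bash
cat > h.py <<'E'
from station import manip,cams
import cv2,numpy as np
def foc(f): return 200/np.tan(np.radians(f["vfov"]/2))
def ray(f,u,v):
    E=np.array(f["extrinsics"]); d=E[:3,:3]@np.array([(u-f["cx"])/foc(f),(v-f["cy"])/foc(f),1]); return E[:3,3],d
def plane(f,u,v,z):
    o,d=ray(f,u,v); return (o+d*(z-o[2])/d[2])[:2].round(1)
def proj(f,p):
    E=np.array(f["extrinsics"]); c=E[:3,:3].T@(np.array(p)-E[:3,3]); return (c[0]/c[2]*foc(f)+f["cx"],c[1]/c[2]*foc(f)+f["cy"])
def tri(a,b):
    A=[];r=[]
    for o,d in(a,b):
        d=d/np.linalg.norm(d);P=np.eye(3)-np.outer(d,d);A.append(P);r.append(P@o)
    return np.linalg.lstsq(np.vstack(A),np.hstack(r),rcond=None)[0].round(1)
def blobs(f,mask,lo,hi):
    n,l,s,c=cv2.connectedComponentsWithStats(mask.astype(np.uint8))
    return [(c[i].round(1),s[i]) for i in range(1,n) if lo<=s[i][4]<=hi]
def grab(n,name=None):
    f=cams.grab_frame(n)
    if name: cv2.imwrite(f"pics/{name}.png",f["img"])
    return f
E
python3 - <<'E'
from h import *
f=grab("top"); im=f["img"]
c=cv2.resize(im[120:260,250:490],None,fx=3.3,fy=3.3,interpolation=cv2.INTER_CUBIC);cv2.imwrite("pics/c1.png",c)
print(im[195,450],im[207,378],im[100,200])
m=im.min(2)>150
for b in blobs(f,m,4,4000):
    u,v=b[0]
    if 250<u<490 and 120<v<260: print(b[0],b[1],plane(f,u,v,42))
hsv=cv2.cvtColor(im,cv2.COLOR_BGR2HSV)
E
```

```text
[166 167 166] [64 63 63] [85 89 87]
[336. 130.] [329 127  15   8  41] [772.8  57.4]
[343.5 131.5] [343 131   2   2   4] [767.   32.3]
[330.8 134.8] [330 134   3   2   4] [756.2  75.2]
[282.5 158. ] [280 156   6   6  25] [678.7 237.5]
[293.8 158.5] [291 156   6   6  26] [676.2 199.9]
[317.6 160.3] [315 157   6   7  26] [668.4 120.8]
[306.1 160. ] [304 158   5   5  20] [670.2 159. ]
[282.2 166.9] [278 164  10   7  36] [648.1 238.5]
[292.6 167.8] [290 164   6   8  30] [644.3 204. ]
[298.3 165.6] [297 164   3   4   7] [651.5 185.1]
[304.8 168.9] [301 165  10   9  36] [639.8 163.7]
[316.3 169.4] [313 165   7   9  32] [637.3 125.6]
[321.6 167.8] [321 167   2   3   5] [642.4 108. ]
[290.4 175.8] [289 173   4   6  12] [617.2 211.4]
[279.  181.8] [276 174   7  15  40] [597.6 249.1]
[285.1 178.4] [284 174   3  10  21] [608.7 229. ]
[296.8 178.9] [296 174   3  11  21] [606.2 190.4]
[302.4 183.8] [300 175   7  15  41] [589.3 172.1]
[308.5 180.9] [307 176   3  11  22] [598.7 151.9]
[314.1 184.2] [312 176   7  15  42] [587.2 133.6]
[320.2 181. ] [319 176   3  10  23] [597.6 113.3]
[288.5 181.5] [2
[... 285 characters left out ...]
5.7 192.5] [295 191   2   4   6] [560.4 194.3]
[302.2 195.6] [299 191   7   9  33] [549.6 173.1]
[380.  192.6] [379 191   3   4   7] [554.7 -81.8]
[307.4 193.4] [306 192   3   4   7] [556.7 156. ]
[314.3 196.6] [311 192   7   9  29] [545.5 133.5]
[319.3 194. ] [318 193   3   3   7] [553.9 117. ]
[451.1 194.2] [449 192   5   5  18] [ 544.9 -313.8]
[374.8 202.5] [373 197   7  16  51] [522.  -63.6]
[380.6 203.1] [379 201   4   5  15] [519.7 -82.4]
[306.5 202.5] [306 202   2   2   4] [526.3 159.2]
[382.6 208.8] [382 207   2   5   9] [500.7 -88.1]
[379.  217.5] [375 214  11   9  51] [472.3 -75.3]
[466.2 219.8] [464 218   5   5  19] [ 459.4 -356.7]
[379.8 226.8] [377 223   7   8  45] [441.8 -76.7]
```

View pics/c1.png

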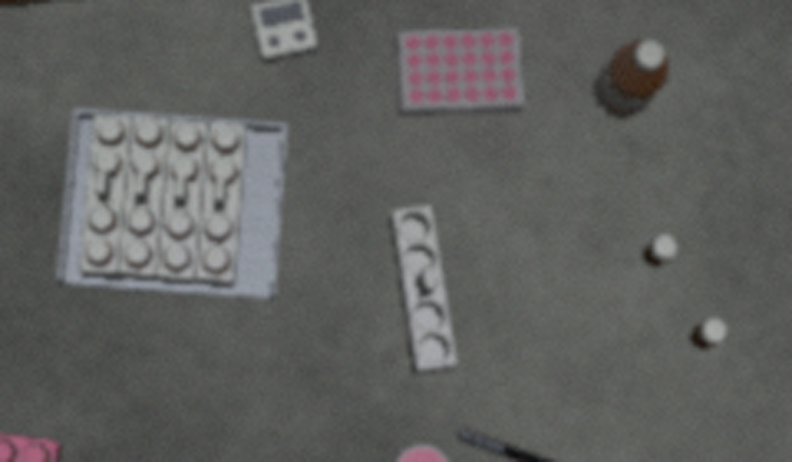

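Only two loose vials are visible so far, at (451,194) and (466,220). The white rack with open pockets at (378,207) is the empty one, and it is not pink. I'll move the arm aside over the tray and look with the wrist camera, which also uncovers the area the arm was hiding.

```bash
cat >> h.py <<'E'
def rot(q):
    from scipy.spatial.transform import Rotation as R
    return R.from_quat([q[1],q[2],q[3],q[0]]).as_matrix()
def go(x,y,z,yaw=None,show=True):
    "slide (m) and twist (deg) to a world TCP target; yaw = heading of tool y (deg, mod 180)"
    s=manip.state();R=rot(s["tool_rot"]);d=R.T@(np.array([x,y,z])-s["tcp_pos"])/1000
    h=np.degrees(np.arctan2(R[1,1],R[0,1]));t=0 if yaw is None else (h-yaw+90)%180-90
    print("slide",d.round(4).tolist(),"twist",round(t,1),"| at",s["tcp_pos"].round(1),"yaw",round(h,1),"F",s["contact_force"].round(1),"w",round(s["width"],3),"t",round(s["clock"],1))
E
python3 -c "
from h import *
go(480,150,330,97)"
```

```text
slide [-0.4229, -0.3027, -0.074] twist -22.4 | at [152.6 554.  255.6] yaw 74.6 F [-0.5 -0.3  0.2] w 0.999 t 0.1
```

```bash
python3 -m jog '{"slide":[[-0.423,-0.303,-0.074],[-0.423,-0.303,-0.074],[-0.423,-0.303,-0.074],[-0.423,-0.303,-0.074],[-0.423,-0.303,-0.074],[-0.423,-0.303,-0.074],[-0.423,-0.303,-0.074],[-0.423,-0.303,-0.074],[-0.423,-0.303,-0.074],[-0.423,-0.303,-0.074],[-0.423,-0.303,-0.074],[-0.423,-0.303,-0.074],[-0.423,-0.303,-0.074],[-0.423,-0.303,-0.074],[-0.423,-0.303,-0.074],[-0.423,-0.303,-0.074]],"twist":[-22,-22,-22,-22,-22,-22,-22,-22,-22,-22,-22,-22,-22,-22,-22,-22],"claw":[0.04,0.04,0.04,0.04,0.04,0.04,0.04,0.04,0.04,0.04,0.04,0.04,0.04,0.04,0.04,0.04]}'
python3 - <<'E'
from h import *
f=grab("wrist","w1");print(f["vfov"],f["extrinsics"]);go(520,-250,250,97)
f=grab("top","top1");cv2.imwrite("pics/top1.png",f["img"])
E
```

```text
clock: 1.75
tcp_pos: [479.4, 150.9, 330.3]
tool_rot: [-0.0, -0.059, 0.998, 0.0]
contact_force: [0.5, -0.3, 0.5]
width: 0.466
grasp_force: 0.0
68.27416821249771 [[-1.17622014e-01  9.58306142e-01  2.60411983e-01  4.14748211e+02]
 [ 9.93058047e-01  1.13272966e-01  3.17009534e-02  1.43362965e+02]
 [ 8.81580534e-04  2.62332945e-01 -9.64977020e-01  4.47255911e+02]
 [ 0.00000000e+00  0.00000000e+00  0.00000000e+00  1.00000000e+00]]
slide [0.0065, -0.4028, 0.0803] twist -0.3 | at [479.5 150.8 330.4] yaw 96.7 F [-0.2  0.3 -0.6] w 0.464 t 1.8
```

View pics/w1.png

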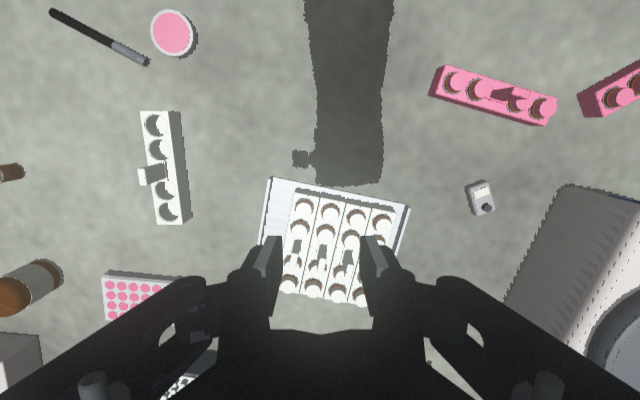

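View pics/top1.png

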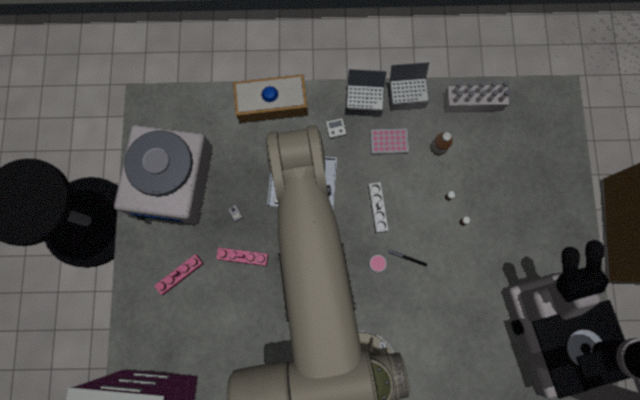

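Image w1: the tray sits at (330,240) partly under the fingers, the empty rack at (165,165), and the vials are out of view to the left. Top view: with the arm moved, there are still only two vials. Next I'll look from above the vials and the empty rack.

```bash
python3 -c "
from h import *
go(440,-220,270,97)"; python3 -m jog '{"slide":[[0.082,-0.363,0.06],[0.082,-0.363,0.06],[0.082,-0.363,0.06],[0.082,-0.363,0.06],[0.082,-0.363,0.06],[0.082,-0.363,0.06],[0.082,-0.363,0.06],[0.082,-0.363,0.06],[0.082,-0.363,0.06],[0.082,-0.363,0.06],[0.082,-0.363,0.06],[0.082,-0.363,0.06],[0.082,-0.363,0.06],[0.082,-0.363,0.06],[0.082,-0.363,0.06]],"twist":[0,0,0,0,0,0,0,0,0,0,0,0,0,0,0],"claw":[0.04,0.04,0.04,0.04,0.04,0.04,0.04,0.04,0.04,0.04,0.04,0.04,0.04,0.04,0.04]}'
python3 - <<'E'
from h import *
f=grab("wrist","w2");go(440,-220,270,97)
E
```

```text
slide [0.0825, -0.3636, 0.0603] twist -0.3 | at [479.6 150.7 330.4] yaw 96.7 F [ 0.3  0.7 -0.3] w 0.466 t 1.9
clock: 3.35
tcp_pos: [440.5, -219.6, 270.4]
tool_rot: [0.0, -0.058, 0.998, -0.0]
contact_force: [-0.4, 0.4, -0.4]
width: 0.468
grasp_force: 0.0
slide [0.0005, -0.0002, 0.0004] twist -0.4 | at [ 440.4 -219.8  270.4] yaw 96.6 F [0.4 0.5 0.2] w 0.463 t 3.4
```

View pics/w2.png

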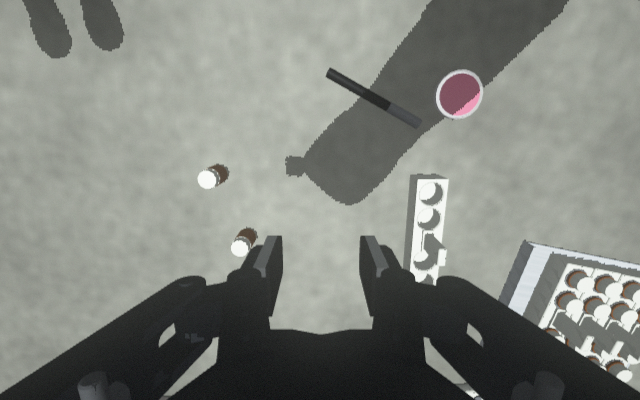

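Image w2: vial caps at about (207,179) and (239,247), and the empty rack with pockets at (430,192) and (428,217), partly under the hand.

```bash
python3 - <<'E'
from h import *
f=grab("wrist");im=f["img"];mn=im.min(2)
for b in blobs(f,mn>225,20,5000): print(b, plane(f,*b[0],42), plane(f,*b[0],32))
t=grab("top")
for z,uv in((42,(451.1,194.2)),(42,(466.2,219.8))): print(plane(t,*uv,z))
E
```

```text
(array([206.3, 179.4]), array([198, 171,  18,  18, 253], dtype=int32)) [ 459.7 -354.1] [ 462.1 -357.8]
(array([427.2, 225.6]), array([ 410,  180,   39,  103, 1699], dtype=int32)) [486.5 -80.6] [489.7 -76.4]
(array([239.1, 248.2]), array([231, 241,  17,  15, 204], dtype=int32)) [ 544.1 -311.4] [ 549.  -313.8]
(array([590.6, 296. ]), array([ 540,  264,  100,   64, 1765], dtype=int32)) [558.9 156.6] [564.2 167.7]
(array([628.5, 319.3]), array([619, 311,  19,  20, 213], dtype=int32)) [587.8 220.8] [594.  233.8]
(array([561.2, 338.6]), array([557, 336,   8,   7,  22], dtype=int32)) [628.8 139.9] [636.1 150.5]
(array([600.7, 351.4]), array([576, 337,  52,  29, 335], dtype=int32)) [643.1 202.3] [650.8 214.8]
(array([631.6, 359.9]), array([628, 356,  10,   8,  48], dtype=int32)) [652.1 251.4] [660.1 265.2]
(array([624.8, 375.5]), array([617, 371,  15,  11, 107], dtype=int32)) [679.6 252.4] [688.4 266.2]
[ 544.9 -313.8]
[ 459.4 -356.7]
```

```bash
python3 -c "
from h import *
go(460,-355,120,97)"; python3 -m jog '{"slide":[[-0.004,-0.137,0.15],[-0.004,-0.137,0.15],[-0.004,-0.137,0.15],[-0.004,-0.137,0.15],[-0.004,-0.137,0.15],[-0.004,-0.137,0.15],[-0.004,-0.137,0.15],[-0.004,-0.137,0.15]],"twist":[0,0,0,0,0,0,0,0],"claw":[0.045,0.045,0.045,0.045,0.045,0.045,0.045,0.045]}'
python3 - <<'E'
from h import *
f=grab("wrist","w3");im=f["img"];mn=im.min(2)
go(460,-355,52,97)
for b in blobs(f,mn>215,20,5000): print(b, plane(f,*b[0],42))
print(proj(f,(460,-355,42)))
cv2.imwrite("pics/w3.png",im)
E
```

```text
slide [-0.0039, -0.1364, 0.1503] twist -0.4 | at [ 440.4 -220.   270.3] yaw 96.6 F [-0.5 -0.3  0.1] w 0.471 t 3.5
clock: 4.3
tcp_pos: [460.8, -355.4, 122.2]
tool_rot: [0.001, -0.058, 0.998, -0.001]
contact_force: [-0.2, 0.2, 0.2]
width: 0.528
grasp_force: 0.0
slide [0.0009, 0.0006, 0.0702] twist -0.3 | at [ 460.8 -355.4  122.2] yaw 96.7 F [ 0.6  0.2 -0.4] w 0.527 t 4.3
(array([629.9, 343.4]), array([616, 303,  24,  76, 442], dtype=int32)) [538.4 -97.8]
(array([363.1, 320.2]), array([350, 310,  27,  19, 423], dtype=int32)) [ 542.1 -312.3]
(array([634.9, 385.1]), array([630, 383,  10,   5,  32], dtype=int32)) [577.9 -77.4]
(np.float64(321.06462243089277), np.float64(214.5697171774965))
```

View pics/w3.png

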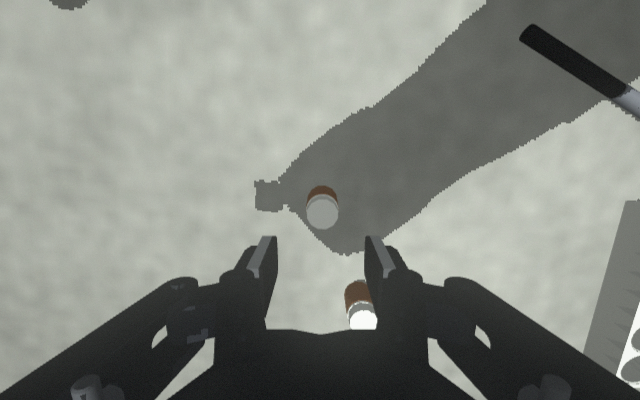

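Image w3: vial A's cap is at (322,211), between the open fingers, about 2 mm nearer than expected. Descend and grip.

```bash
python3 -m jog '{"slide":[[0.003,0.0,0.035],[0.003,0.0,0.055],[0.003,0.0,0.07],[0.003,0.0,0.07],[0.003,0.0,0.07],[0.003,0.0,0.07],[0.003,0.0,0.07],[0.003,0.0,0.07],[0.003,0.0,0.07],[0.003,0.0,0.07],[0.003,0.0,0.07]],"twist":[0,0,0,0,0,0,0,0,0,0,0],"claw":[0.045,0.045,0.045,0.045,0.045,0.015,0.015,0.015,0.015,0.015,0.015]}'
python3 -m jog '{"slide":[[0,0,-0.03],[0,0,-0.07],[0,0,-0.1],[0,0,-0.1],[0,0,-0.1]],"twist":[0,0,0,0,0],"claw":[0.015,0.015,0.015,0.015,0.015]}'
python3 -c "
from h import *
go(440,-205,150,97)"
```

```text
clock: 5.45
tcp_pos: [458.0, -356.6, 52.1]
tool_rot: [0.001, -0.058, 0.998, -0.001]
contact_force: [-0.1, 1.7, 6.4]
width: 0.248
grasp_force: 58.3
clock: 5.95
tcp_pos: [457.6, -356.6, 151.4]
tool_rot: [0.001, -0.058, 0.998, -0.001]
contact_force: [-0.5, 0.1, -1.6]
width: 0.25
grasp_force: 58.6
slide [0.0, 0.1526, 0.0011] twist -0.4 | at [ 457.6 -356.6  151.4] yaw 96.6 F [-0.5  0.1 -1.6] w 0.25 t 6.0
```

```bash
python3 -c "
from h import *
go(390,-205,260,97)"; python3 -m jog '{"slide":[[0.049,0.158,-0.109],[0.049,0.158,-0.109],[0.049,0.158,-0.109],[0.049,0.158,-0.109],[0.049,0.158,-0.109],[0.049,0.158,-0.109],[0.049,0.158,-0.109],[0.049,0.158,-0.109],[0.049,0.158,-0.109],[0.049,0.158,-0.109]],"twist":[0,0,0,0,0,0,0,0,0,0],"claw":[0.015,0.015,0.015,0.015,0.015,0.015,0.015,0.015,0.015,0.015]}'
python3 - <<'E'
from h import *
f=grab("wrist","w4");im=f["img"]
c=im[110:290,200:500];cv2.imwrite("pics/w4c.png",cv2.resize(c,(800,480),interpolation=cv2.INTER_CUBIC))
m=(im.min(2)>150).astype(np.uint8)
for b in blobs(f,m,300,9000):
    print(b)
E
```

```text
slide [0.0495, 0.1581, -0.109] twist -0.4 | at [ 457.6 -356.6  151.4] yaw 96.6 F [-0.5  0.1 -1.6] w 0.25 t 6.0
clock: 6.95
tcp_pos: [390.2, -205.1, 258.4]
tool_rot: [-0.001, -0.057, 0.998, 0.001]
contact_force: [-0.6, 0.1, -0.3]
width: 0.246
grasp_force: 58.7
(array([320.6, 308.5]), array([ 289,  276,   64,   57, 2496], dtype=int32))
(array([550., 297.]), array([ 505,  277,  135,   47, 1371], dtype=int32))
(array([590.5, 330.9]), array([ 537,  300,  103,   69, 2597], dtype=int32))
(array([ 23.5, 351.7]), array([  6, 340,  35,  27, 308], dtype=int32))
```

View pics/w4c.png

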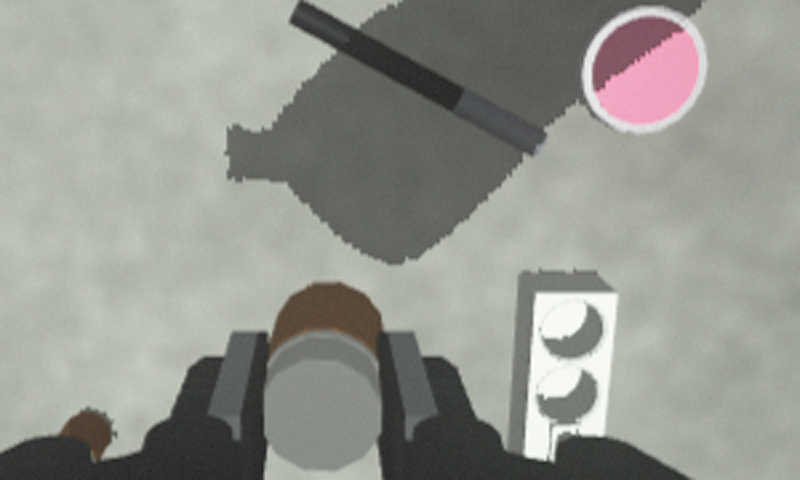

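Crop w4c: vial A is held upright between the pads. The empty rack's two front pockets are at image (414,234) and (413,257), and the front corners of its top face at (400,219.5) and (431.5,220).

```bash
python3 - <<'E'
from h import *
f=grab("wrist");
P=[plane(f,u,v,32) for u,v in((414.1,233.7),(412.6,257.4),(399.9,219.5),(431.4,220.2))]
print(P)
im=f["img"]; m=(im.min(2)>150).astype(np.uint8)[:285]; 
sub=np.zeros_like(m); sub[215:283,380:440]=m[215:283,380:440]
# side edges of white top face per row
L=[];R=[]
for v in range(224,275):
    x=np.where(sub[v])[0]
    if len(x): L.append(plane(f,x[0]-.0,v,32));
    if len(x) and v<262: R.append(plane(f,x[-1]+1,v,32))
for E in(L,R):
    E=np.array(E);p=np.polyfit(E[:,0],E[:,1],1);print(np.degrees(np.arctan(p[0])),np.polyval(p,450),np.polyval(p,480))
print(proj(f,(458,-356,42)))
E
```

```text
[array([448. , -80.5]), array([480., -76.]), array([ 431.6, -101.5]), array([428.1, -62.8])]
14.743143723627705 -124.1408903413617 -116.24638814293489
12.654157576004978 -47.09308781311147 -40.35751336113812
(np.float64(187.83592358420577), np.float64(219.91365424298434))
```

```bash
python3 - <<'E'
from h import *
f=grab("wrist");print(plane(f,321.1,265.6,248.4));go(448,-80,115,97)
E
python3 -m jog '{"slide":[[-0.043,0.131,0.06],[-0.043,0.131,0.06],[-0.043,0.131,0.06],[-0.043,0.131,0.12],[-0.043,0.131,0.143],[-0.043,0.131,0.143],[-0.043,0.131,0.143],[-0.043,0.131,0.143]],"twist":[0,0,0,0,0,0,0,0],"claw":[0.015,0.015,0.015,0.015,0.015,0.015,0.015,0.015]}'
python3 - <<'E'
from h import *
go(448,-80,58.5,97)
f=grab("wrist","w5");c=f["img"][180:360,200:500];cv2.imwrite("pics/w5c.png",cv2.resize(c,(800,480),interpolation=cv2.INTER_CUBIC))
E
```

```text
[ 392.1 -204.3]
slide [-0.0718, 0.1174, 0.144] twist -0.4 | at [ 390.2 -205.   258.9] yaw 96.6 F [ 0.3 -0.1 -0.3] w 0.246 t 7.1
clock: 7.9
tcp_pos: [419.4, -70.6, 118.2]
tool_rot: [0.001, -0.057, 0.998, -0.001]
contact_force: [-0.2, 0.3, -0.4]
width: 0.242
grasp_force: 58.9
slide [-0.0272, -0.0126, 0.0598] twist -0.4 | at [419.4 -70.6 118.2] yaw 96.6 F [-0.2  0.3 -0.4] w 0.242 t 7.9
```

View pics/w5c.png

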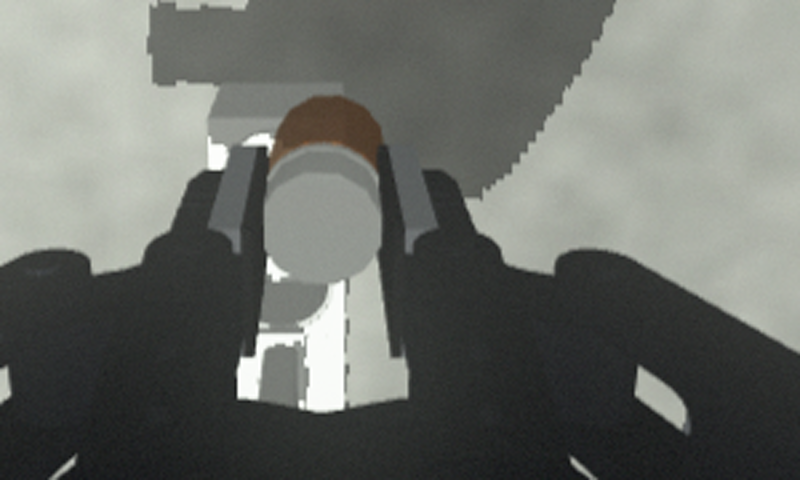

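Crop w5c: the vial is above the rack's front end but not yet over the pocket, as I moved short. I'll correct by (-26,-13) mm and lower.

```bash
python3 -m jog '{"slide":[[-0.026,-0.0133,0],[-0.026,-0.0133,0],[-0.026,-0.0133,0],[-0.026,-0.0133,0]],"twist":[0,0,0,0],"claw":[0.015,0.015,0.015,0.015]}'
python3 - <<'E'
from h import *
go(446.8,-80.6,58.5,97)
f=grab("wrist","w6");c=f["img"][180:360,200:500];cv2.imwrite("pics/w6c.png",cv2.resize(c,(800,480),interpolation=cv2.INTER_CUBIC))
E
```

```text
clock: 8.35
tcp_pos: [445.0, -80.0, 116.9]
tool_rot: [0.0, -0.057, 0.998, -0.0]
contact_force: [-0.7, -0.3, -0.0]
width: 0.247
grasp_force: 58.9
slide [-0.0017, -0.0008, 0.0584] twist -0.4 | at [445.  -80.  116.9] yaw 96.6 F [-0.7 -0.3 -0. ] w 0.247 t 8.3
```

View pics/w6c.png

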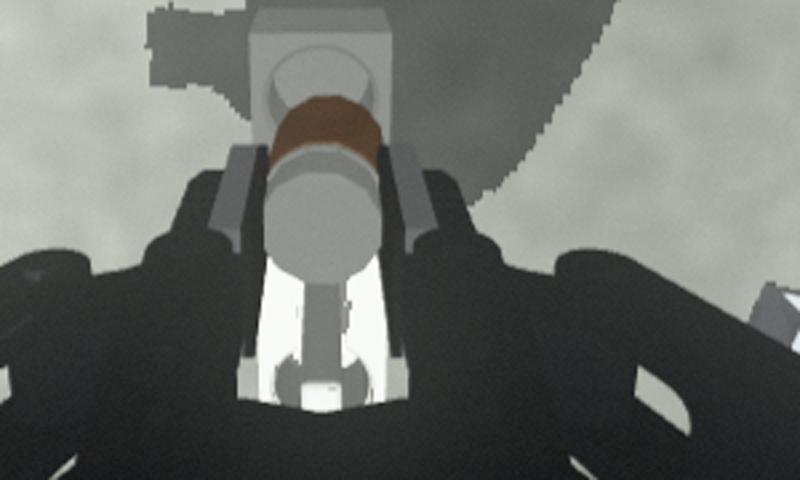

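Crop w6c: the vial lines up with the rack's axis and the front pocket is visible just ahead of it, with front corners at image (293.7,192.4) and (346.6,192.7). I'll compute the residual.

```bash
python3 - <<'E'
from h import *
f=grab("wrist")
a=plane(f,293.75,192.4,32);b=plane(f,346.6,192.75,32);m=(a+b)/2
d=b-a;h=np.array([d[1],-d[0]])/np.hypot(*d);h=h if h[0]>0 else -h
print(a,b,np.hypot(*d),"heading",np.degrees(np.arctan2(h[1],h[0])),"pocket",m+19*h, m+52*h, "sides of pocket", plane(f,200+265/2.667,180+82/2.667,32),plane(f,200+373/2.667,180+82/2.667,32))
s=manip.state()["tcp_pos"];print("cap",plane(f,200+322.5/2.667,180+227/2.667,s[2]-10),s)
E
```

```text
[ 431.3 -100.1] [427.3 -63.2] 37.11616898334201 heading 6.186766936892063 pocket [448.18934174 -79.60237488] [480.99714581 -76.04597335] sides of pocket [444.3 -94.9] [441.  -66.1]
cap [446.3 -79.3] [444.74305762 -79.80267856 116.59327503]
```

```bash
python3 -m jog '{"slide":[[-0.002,-0.0006,0.01],[-0.002,-0.0006,0.02],[-0.002,-0.0006,0.03],[-0.002,-0.0006,0.04],[-0.002,-0.0006,0.045],[-0.002,-0.0006,0.05],[-0.002,-0.0006,0.054],[-0.002,-0.0006,0.058],[-0.002,-0.0006,0.058],[-0.002,-0.0006,0.058]],"twist":[0,0,0,0,0,0,0,0,0,0],"claw":[0.015,0.015,0.015,0.015,0.015,0.015,0.015,0.015,0.015,0.015]}'
```

```text
clock: 9.45
tcp_pos: [447.5, -80.3, 58.3]
tool_rot: [0.0, -0.058, 0.998, -0.0]
contact_force: [0.1, -0.6, -0.4]
width: 0.245
grasp_force: 58.6
```

In the pocket with no contact force. Release, lift, then go above vial B.

```bash
python3 -m jog '{"slide":[[0,0,0],[0,0,0],[0,0,0],[0,0,-0.02],[0,0,-0.06],[0,0,-0.1],[0,0,-0.1],[0,0,-0.1]],"twist":[0,0,0,0,0,0,0,0],"claw":[0.036,0.036,0.036,0.036,0.04,0.045,0.045,0.045]}'
python3 -c "
from h import *
go(542,-312,130,97)"
```

```text
clock: 10.25
tcp_pos: [448.1, -80.5, 159.2]
tool_rot: [0.001, -0.058, 0.998, -0.001]
contact_force: [-0.4, 0.7, -1.0]
width: 0.528
grasp_force: 0.0
slide [-0.0666, -0.2407, 0.0296] twist -0.4 | at [448.1 -80.5 159.2] yaw 96.6 F [-0.4  0.7 -1. ] w 0.528 t 10.2
```

```bash
python3 -m jog '{"slide":[[-0.0665,-0.2405,0],[-0.0665,-0.2405,0],[-0.0665,-0.2405,0],[-0.0665,-0.2405,0],[-0.0665,-0.2405,0.029],[-0.0665,-0.2405,0.029],[-0.0665,-0.2405,0.029],[-0.0665,-0.2405,0.029],[-0.0665,-0.2405,0.029]],"twist":[0,0,0,0,0,0,0,0,0],"claw":[0.045,0.045,0.045,0.045,0.045,0.045,0.045,0.045,0.045]}'
python3 - <<'E'
from h import *
f=grab("wrist","w7");im=f["img"]
print([p for p in [proj(f,(542,-312,42))]])
hsv=cv2.cvtColor(im,cv2.COLOR_BGR2HSV)
for b in blobs(f,im.min(2)>225,30,9000)+blobs(f,(hsv[...,1]>90)&(hsv[...,0]<20),40,9000): print(b,plane(f,*b[0],42))
go(542,-312,52,97)
t=grab("top")
for b in blobs(t,t["img"].min(2)>140,8,40):
    if 420<b[0][0]<500 and 160<b[0][1]<260: print("top",b[0],plane(t,*b[0],42))
E
```

```text
clock: 11.15
tcp_pos: [540.7, -309.9, 129.7]
tool_rot: [-0.0, -0.058, 0.998, 0.0]
contact_force: [0.4, -0.6, 0.1]
width: 0.526
grasp_force: 0.0
[(np.float64(317.0530650123455), np.float64(213.90878177149926))]
(array([618.6, 219.2]), array([ 586,   97,   54,  201, 2274], dtype=int32)) [520.2 -92.1]
(array([632.4, 208.9]), array([626, 187,  14,  38, 139], dtype=int32)) [511.5 -85.1]
(array([319.1, 194.9]), array([305, 190,  27,  13, 151], dtype=int32)) [ 527.6 -312.2]
slide [-0.0008, -0.002, 0.0782] twist -0.3 | at [ 540.9 -310.1  130.2] yaw 96.7 F [ 0.1  0.8 -0.3] w 0.522 t 11.2
```

```bash
python3 - <<'E'
from h import *
im=cv2.imread("pics/w7.png");f=grab("wrist")
sub=np.zeros((400,640),bool)
g=im.min(2);sub[180:260,290:350]=True
print(g[195:240:3,319])
for lo in(130,140,150):print([ (b,plane(f,*b[0],42)) for b in blobs(f,(g>lo)&sub,60,2000)])
cv2.imwrite("pics/w7c.png",cv2.resize(im[150:290,220:420],(800,560)))
E
```

```text
[ 53 119 117 144 143 143 141 144 143 142 142 141 114 183 183]
[]
[]
[((array([310.4, 243. ]), array([ 290,  208,   60,   52, 1550], dtype=int32)), array([ 566.1, -314.8]))]
```

View pics/w7c.png

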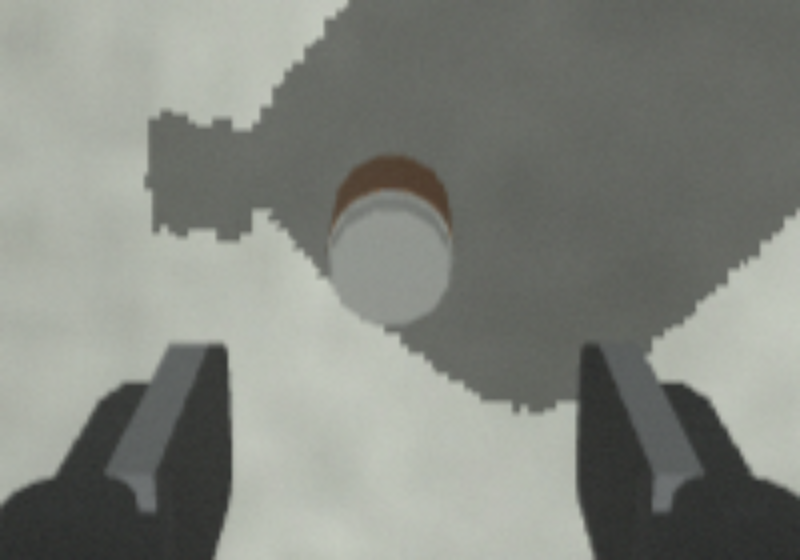

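Crop w7c: vial B's cap is at image (318,216), centred between the fingers. Descend and grip.

```bash
python3 -m jog '{"slide":[[-0.001,-0.0016,0.03],[-0.001,-0.0016,0.055],[-0.001,-0.0016,0.07],[-0.001,-0.0016,0.078],[-0.001,-0.0016,0.078],[-0.001,-0.0016,0.078],[-0.001,-0.0016,0.078],[-0.001,-0.0016,0.078],[-0.001,-0.0016,0.078],[-0.001,-0.0016,0.078],[-0.001,-0.0016,0.078]],"twist":[0,0,0,0,0,0,0,0,0,0,0],"claw":[0.045,0.045,0.045,0.045,0.045,0.015,0.015,0.015,0.015,0.015,0.015]}'
python3 -m jog '{"slide":[[0,0,-0.03],[0,0,-0.07],[0,0,-0.1],[0,0,-0.1]],"twist":[0,0,0,0],"claw":[0.015,0.015,0.015,0.015]}'
python3 -c "
from h import *
go(477,-77,135,97)"
```

```text
clock: 12.4
tcp_pos: [543.0, -313.4, 52.8]
tool_rot: [0.001, -0.058, 0.998, -0.001]
contact_force: [0.2, 1.3, 5.4]
width: 0.246
grasp_force: 59.0
clock: 12.8
tcp_pos: [544.7, -315.0, 156.8]
tool_rot: [0.004, -0.058, 0.998, -0.003]
contact_force: [0.9, -0.1, -1.1]
width: 0.245
grasp_force: 58.7
slide [0.04, 0.2444, 0.0199] twist -0.4 | at [ 544.7 -315.   156.8] yaw 96.6 F [ 0.9 -0.1 -1.1] w 0.245 t 12.8
```

```bash
python3 -m jog '{"slide":[[0.039,0.245,0],[0.039,0.245,0],[0.039,0.245,0],[0.039,0.245,0],[0.039,0.245,0.01],[0.039,0.245,0.01],[0.039,0.245,0.01],[0.039,0.245,0.01],[0.039,0.245,0.01],[0.039,0.245,0.01]],"twist":[-0.4,-0.4,-0.4,-0.4,-0.4,-0.4,-0.4,-0.4,-0.4,-0.4],"claw":[0.015,0.015,0.015,0.015,0.015,0.015,0.015,0.015,0.015,0.015]}'
python3 - <<'E'
from h import *
f=grab("wrist","w8");im=f["img"]
c=im[130:350,190:460];cv2.imwrite("pics/w8c.png",cv2.resize(c,(736,600),interpolation=cv2.INTER_CUBIC))
go(479,-76.5,58.5,97)
E
```

```text
clock: 13.8
tcp_pos: [475.8, -75.3, 141.3]
tool_rot: [0.0, -0.06, 0.998, -0.0]
contact_force: [-0.0, 1.2, -0.2]
width: 0.248
grasp_force: 58.9
slide [-0.0031, -0.0017, 0.0827] twist -0.1 | at [475.7 -75.2 141.2] yaw 96.9 F [-0.1  0.5 -0.3] w 0.246 t 13.8
```

View pics/w8c.png

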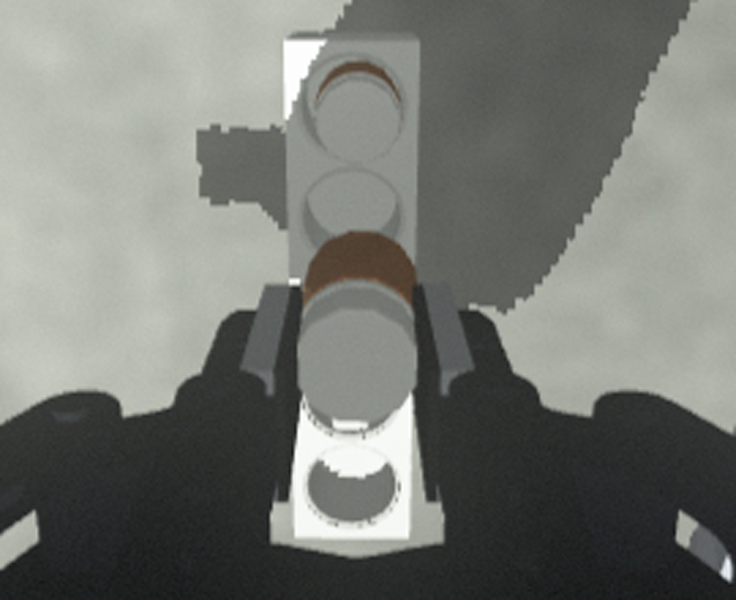

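Crop w8c: vial A stands in the front pocket at (357,110 in the crop). The second pocket is free at (352,207) and vial B is held over the rack.

```bash
python3 - <<'E'
from h import *
f=grab("wrist");k=2.726;U=lambda x,y:(190+x/k,130+y/k)
a,b,c,d=[plane(f,*U(*p),32) for p in((284,39),(420,40),(295,538),(410,540))]
print(a,b,c,d);m=(a+b)/2;n=(c+d)/2;h=(n-m)/np.hypot(*(n-m));print(np.hypot(*(n-m)),"heading",np.degrees(np.arctan2(h[1],h[0])),"pocket",m+52*h,"centre",(m+n)/2)
s=manip.state()["tcp_pos"];print("cap",plane(f,*U(357,365),s[2]-10),s,"A",plane(f,*U(357,117),48))
E
```

```text
[ 431.3 -100.4] [427.  -62.9] [592.6 -80.9] [588.7 -43.1]
162.6910338648078 heading 6.937183490061453 pocket [480.76931669 -75.36938345] centre [509.9   -71.825]
cap [476.5 -74.7] [475.57727655 -75.02270033 141.22437967] A [447.7 -78. ]
```

```bash
python3 -m jog '{"slide":[[-0.004,-0.0013,0.015],[-0.004,-0.0013,0.03],[-0.004,-0.0013,0.045],[-0.004,-0.0013,0.055],[-0.004,-0.0013,0.065],[-0.004,-0.0013,0.07],[-0.004,-0.0013,0.075],[-0.004,-0.0013,0.079],[-0.004,-0.0013,0.082],[-0.004,-0.0013,0.082],[-0.004,-0.0013,0.082]],"twist":[0,0,0,0,0,0,0,0,0,0,0],"claw":[0.015,0.015,0.015,0.015,0.015,0.015,0.015,0.015,0.015,0.015,0.015]}'
```

```text
clock: 15.0
tcp_pos: [479.4, -74.7, 59.3]
tool_rot: [-0.0, -0.061, 0.998, 0.0]
contact_force: [0.2, -1.0, -0.4]
width: 0.247
grasp_force: 58.9
```

```bash
python3 -m jog '{"slide":[[0,0,0],[0,0,0],[0,0,0],[0,0,-0.02],[0,0,-0.06],[0,0,-0.1],[0,0,-0.15],[0,0,-0.15]],"twist":[0,0,0,0,0,0,0,0],"claw":[0.036,0.036,0.036,0.036,0.036,0.036,0.036,0.036]}'
python3 -c "
from h import *
go(620,170,280,97)"
```

```text
clock: 15.8
tcp_pos: [482.9, -75.9, 216.0]
tool_rot: [0.005, -0.061, 0.998, -0.002]
contact_force: [1.5, 0.3, -0.2]
width: 0.423
grasp_force: 0.0
slide [-0.1667, 0.2271, -0.0633] twist 0.0 | at [482.9 -75.9 216. ] yaw 97.0 F [ 1.5  0.3 -0.2] w 0.423 t 15.8
```

```bash
python3 -m jog '{"slide":[[-0.166,0.227,-0.06],[-0.166,0.227,-0.06],[-0.166,0.227,-0.06],[-0.166,0.227,-0.06],[-0.166,0.227,-0.06],[-0.166,0.227,-0.06],[-0.166,0.227,-0.06],[-0.166,0.227,-0.06],[-0.166,0.227,-0.06],[-0.166,0.227,-0.06],[-0.166,0.227,-0.06],[-0.166,0.227,-0.06]],"twist":[0,0,0,0,0,0,0,0,0,0,0,0],"claw":[0.036,0.036,0.036,0.036,0.036,0.036,0.036,0.036,0.036,0.036,0.036,0.036]}'
python3 - <<'E'
from h import *
f=grab("wrist","w9");im=f["img"];print(manip.state()["tcp_pos"])
cv2.imwrite("pics/w9c.png",cv2.resize(im[50:270,180:460],(763,600),interpolation=cv2.INTER_CUBIC))
E
```

```text
clock: 17.0
tcp_pos: [616.3, 169.7, 269.6]
tool_rot: [0.0, -0.06, 0.998, 0.0]
contact_force: [-0.4, 0.0, -0.8]
width: 0.422
grasp_force: 0.0
[616.38366681 169.86997082 269.57380191]
```

View pics/w9c.png

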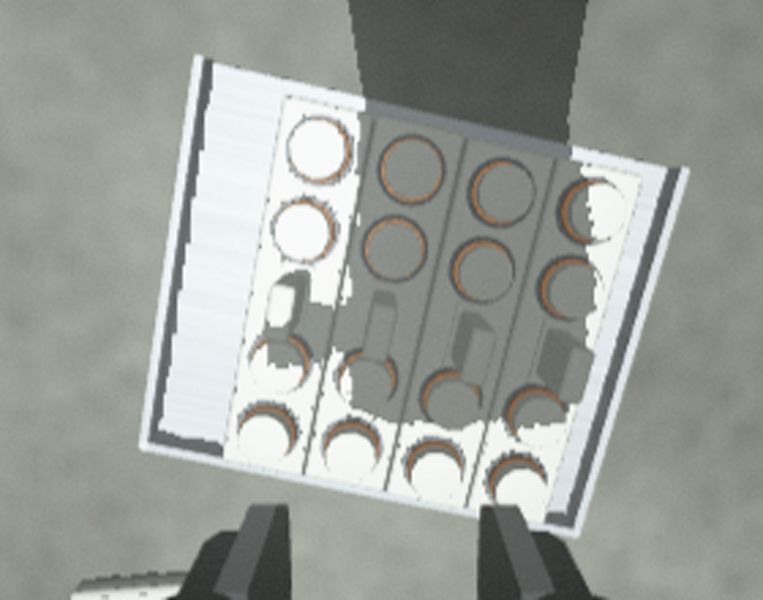

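Image w9 (crop scale 2.725): the tray shows rim corners at (197,57), (688,170), (578,535) and (140,448). There are four filled racks, with seams from (372,118) to (303,470), (466,142) to (388,490) and (556,160) to (470,506). The robot's left is at image right.

```bash
python3 - <<'E'
from h import *
f=grab("wrist");k=2.725;P=lambda x,y,z:plane(f,180+x/k,50+y/k,z)
fr,fl,rl,rr=[P(*p,22) for p in((197,57),(688,170),(578,535),(140,448))]
print("rim corners",fr,fl,rl,rr)
hy=(rl-rr);hx=((rr-fr)+(rl-fl));print(np.degrees(np.arctan2(-hy[0],hy[1])),np.degrees(np.arctan2(hx[1],hx[0])),np.hypot(*hy),np.hypot(*(rr-fr)),np.hypot(*(rl-fl)))
th=np.radians((np.degrees(np.arctan2(-hy[0],hy[1]))+np.degrees(np.arctan2(hx[1],hx[0])))/2)
ex=np.array([np.cos(th),np.sin(th)]);ey=np.array([-ex[1],ex[0]])
rim=(rl+rr)/2-4*ex; c=rim-85*ex; print("theta",np.degrees(th),"rim",rim,"centre",c)
T=lambda p:(np.round((p-c)@ex,1),np.round((p-c)@ey,1))
for a,b in(((285,97),(225,458)),((372,118),(303,470)),((466,142),(388,490)),((556,160),(470,506)),((641,180),(548,522))): print(T(P(*a,36)),T(P(*b,36)))
E
```

```text
rim corners [507.8  78.3] [527.3 293. ] [702.4 277.2] [683.5  61.9]
-5.0168202405327476 -5.24449459798499 216.127971350309 176.46373565126632 175.81140463576307
theta -5.13065741925887 rim [688.96602657 169.90770895] centre [604.30659115 177.50902424]
(np.float64(-78.4), np.float64(-66.7)) (np.float64(80.4), np.float64(-65.9))
(np.float64(-77.9), np.float64(-30.2)) (np.float64(78.7), np.float64(-29.8))
(np.float64(-77.0), np.float64(9.7)) (np.float64(80.1), np.float64(10.7))
(np.float64(-77.9), np.float64(48.1)) (np.float64(79.9), np.float64(49.8))
(np.float64(-77.6), np.float64(85.2)) (np.float64(80.0), np.float64(87.6))
```

```bash
python3 - <<'E'
from h import *
f=grab("wrist");k=2.725;th=np.radians(-5.13);ex=np.array([np.cos(th),np.sin(th)]);ey=np.array([-ex[1],ex[0]]);c=np.array([604.3,177.5])
for y in(-48.5,-10,29.6,68):
    q=[]
    for dx,dy in((-11,-5),(-11,5),(11,5),(11,-5)):
        p=c+(2+dx)*ex+(y+dy)*ey;u,v=proj(f,(*p,86));q.append((round((u-180)*k),round((v-50)*k)))
    print(y,q)
# handle top edges: print grey profile across rack3/2 handle
im=f["img"];g=im.min(2)
for v in(165,170,175): print(v,g[v,300:400].tolist())
r2=c+2*ex+29.6*ey;print(r2);go(*r2,140,84.9)
E
```

```text
-48.5 [(270, 284), (297, 290), (286, 347), (260, 342)]
-10 [(372, 306), (398, 312), (385, 368), (360, 362)]
29.6 [(474, 328), (500, 334), (486, 389), (461, 384)]
68 [(573, 349), (598, 355), (582, 409), (557, 404)]
165 [138, 133, 113, 128, 138, 142, 141, 141, 139, 141, 140, 141, 138, 139, 133, 115, 130, 138, 140, 137, 137, 138, 135, 136, 130, 124, 136, 136, 136, 139, 135, 137, 136, 133, 129, 107, 118, 132, 136, 136, 134, 134, 134, 134, 135, 136, 126, 132, 121, 106, 109, 110, 111, 108, 112, 111, 123, 129, 134, 135, 131, 132, 132, 133, 133, 132, 132, 125, 106, 115, 128, 132, 132, 134, 132, 133, 133, 130, 131, 127, 113, 92, 86, 82, 82, 90, 104, 119, 129, 130, 131, 129, 132, 134, 129, 202, 222, 239, 240, 240]
170 [137, 113, 130, 142, 139, 140, 140, 139, 141, 142, 140, 139, 138, 137, 115, 133, 139, 138, 134, 137, 137, 135, 137, 129, 130, 135, 138, 136, 138, 135, 136, 136, 136, 128, 107, 123, 132, 134, 134, 135, 136, 134, 135, 134, 135, 124, 132, 116, 108, 106, 104, 104, 103, 115, 119, 118, 116, 115, 112, 110, 121, 131, 132, 131, 131, 132, 126, 105, 123, 132, 133, 133, 131, 135, 133, 133, 133, 134, 117, 132, 125, 118, 118, 118, 119, 125, 125, 130, 131, 130, 132, 135, 133, 132, 132, 129, 235, 239, 241, 219]
175 [112, 130, 138, 141, 142, 139, 141, 140, 142, 140, 139, 138, 141, 120, 131, 139, 138, 137, 135, 135, 135, 134, 128, 129, 139, 136, 137, 136, 137, 138, 137, 134, 126, 107, 125, 134, 137, 135, 135, 137, 132, 134, 135, 135, 126, 132, 110, 106, 105, 106, 106, 105, 122, 132, 133, 133, 130, 130, 132, 131, 128, 119, 132, 130, 131, 122, 106, 125, 133, 134, 134, 133, 133, 131, 132, 132, 131, 121, 131, 115, 105, 103, 105, 105, 105, 104, 107, 107, 112, 109, 111, 110, 117, 125, 132, 234, 239, 234, 217, 228]
[608.93869676 206.80260214]
slide [0.0031, 0.0373, 0.1295] twist 12.1 | at [616.5 170.2 269.5] yaw 97.0 F [0.1 0.5 0. ] w 0.42 t 17.1
```

Predicted handle tops match the image to within about 1 mm (rack 2's handle top at u 352–361, row 175). Move over rack 2's handle.

```bash
python3 -m jog '{"slide":[[0.0035,0.0365,0.05],[0.0035,0.0365,0.09],[0.0035,0.0365,0.12],[0.0035,0.0365,0.13],[0.0035,0.0365,0.13],[0.0035,0.0365,0.13],[0.0035,0.0365,0.13]],"twist":[8,12.1,12.1,12.1,12.1,12.1,12.1],"claw":[0.022,0.022,0.022,0.022,0.022,0.022,0.022]}'
python3 -c "
from h import *
go(608.6,206.3,87,84.9)
f=grab('wrist','w10');print(proj(f,(608.6,206.3,86)))
g=f['img'].min(2)
for v in range(205,250,8): print(v,g[v,296:346].tolist())"
```

```text
clock: 17.85
tcp_pos: [610.3, 206.5, 141.9]
tool_rot: [0.002, 0.045, 0.999, 0.001]
contact_force: [0.4, 0.0, 0.6]
width: 0.258
grasp_force: 0.0
slide [0.0019, -0.0004, 0.0549] twist -0.0 | at [610.3 206.5 141.9] yaw 84.9 F [0.4 0.  0.6] w 0.258 t 17.9
(np.float64(319.07690070723766), np.float64(225.20052400076702))
205 [135, 139, 138, 139, 138, 138, 138, 138, 141, 139, 136, 137, 135, 137, 118, 111, 110, 112, 113, 112, 113, 110, 112, 112, 110, 110, 112, 112, 109, 113, 132, 135, 134, 136, 138, 134, 136, 134, 135, 135, 134, 136, 136, 136, 130, 126, 103, 105, 125, 133]
213 [134, 138, 136, 138, 141, 139, 138, 137, 138, 135, 139, 137, 137, 125, 120, 128, 134, 136, 136, 134, 135, 135, 134, 134, 133, 135, 136, 131, 126, 115, 130, 137, 136, 136, 134, 135, 138, 136, 136, 138, 134, 134, 135, 137, 129, 123, 102, 115, 127, 134]
221 [134, 138, 136, 137, 138, 139, 138, 138, 138, 137, 140, 139, 137, 135, 122, 127, 130, 137, 135, 134, 136, 133, 136, 136, 131, 133, 136, 132, 128, 119, 124, 135, 136, 137, 135, 137, 137, 135, 135, 136, 134, 133, 138, 135, 131, 120, 104, 121, 131, 135]
229 [234, 245, 246, 245, 246, 246, 141, 88, 84, 71, 67, 74, 80, 94, 117, 127, 132, 132, 133, 133, 135, 133, 134, 134, 133, 132, 131, 129, 129, 114, 104, 84, 69, 62, 57, 75, 83, 82, 118, 135, 135, 135, 136, 134, 128, 115, 106, 121, 132, 135]
237 [61, 63, 60, 91, 206, 162, 151, 84, 84, 117, 129, 135, 135, 133, 122, 128, 132, 135, 134, 135, 137, 133, 136, 132, 135, 137, 135, 131, 128, 122, 133, 132, 134, 133, 120, 107, 78, 68, 86, 83, 120, 135, 134, 131, 128, 107, 69, 54, 58, 53]
245 [61, 58, 59, 59, 240, 244, 234, 178, 138, 133, 132, 133, 133, 134, 135, 135, 136, 135, 134, 134, 133, 134, 133, 132, 134, 132, 129, 135, 131, 134, 132, 134, 133, 131, 134, 134, 130, 105, 126, 136, 133, 134, 136, 132, 128, 107, 63, 55, 53, 54]
```

```bash
python3 -m jog '{"slide":[[0.001,-0.001,0.02],[0.001,-0.001,0.035],[0.001,-0.001,0.048],[0.001,-0.001,0.055],[0.001,-0.001,0.055],[0.001,-0.001,0.055],[0.001,-0.001,0.055],[0.001,-0.001,0.055],[0.001,-0.001,0.055]],"twist":[0,0,0,0,0,0,0,0,0],"claw":[0.022,0.022,0.022,0.022,0.022,0.004,0.004,0.004,0.004]}'
python3 -m jog '{"slide":[[0,0.001,0],[0,0.002,0],[0,0.004,0],[0,0.006,0],[0,0.008,0],[0,0.01,0],[0,0.012,0],[0,0.014,0],[0,0.015,0],[0,0.015,0]],"twist":[0,0,0,0,0,0,0,0,0,0],"claw":[0.004,0.004,0.004,0.004,0.004,0.004,0.004,0.004,0.004,0.004]}'
```

```text
clock: 18.8
tcp_pos: [607.9, 205.6, 84.8]
tool_rot: [0.0, 0.044, 0.999, 0.0]
contact_force: [0.3, -0.3, -1.1]
width: 0.109
grasp_force: 60.7
clock: 19.8
tcp_pos: [609.2, 220.1, 84.9]
tool_rot: [0.001, 0.045, 0.999, -0.001]
contact_force: [-0.5, -5.6, 5.7]
width: 0.104
grasp_force: 61.6
```

```bash
python3 -m jog '{"slide":[[0,0.001,0],[0,0.002,0],[0,0.002,0],[0,0.002,0]],"twist":[0,0,0,0],"claw":[0.004,0.004,0.004,0.004]}'
python3 -m jog '{"slide":[[0,0,0],[0,0,0],[0,0,0],[0,0,-0.03],[0,0,-0.06],[0,0,-0.06],[0,0,-0.06]],"twist":[0,0,0,0,0,0,0],"claw":[0.022,0.022,0.022,0.022,0.022,0.022,0.022]}'
python3 -c "
from h import *
th=np.radians(-5.13);ex=np.array([np.cos(th),np.sin(th)]);ey=np.array([-ex[1],ex[0]])
p=np.array([608.2,205.8])-39*ey;print(p);go(*p,142,84.9)"
```

```text
clock: 20.2
tcp_pos: [609.4, 222.1, 84.9]
tool_rot: [0.001, 0.045, 0.999, -0.0]
contact_force: [-1.4, -4.9, 5.2]
width: 0.104
grasp_force: 61.3
clock: 20.9
tcp_pos: [609.6, 223.0, 145.0]
tool_rot: [0.001, 0.044, 0.999, 0.001]
contact_force: [-0.1, 0.5, -0.4]
width: 0.258
grasp_force: 0.0
[604.71278339 166.95621903]
slide [-0.0001, -0.0563, 0.003] twist 0.0 | at [609.6 223.  145. ] yaw 84.9 F [-0.1  0.5 -0.4] w 0.258 t 20.9
```

```bash
python3 -m jog '{"slide":[[0,-0.03,0.003],[0,-0.0563,0.003],[0,-0.0563,0.003],[0,-0.0563,0.003],[0,-0.0563,0.003]],"twist":[0,0,0,0,0],"claw":[0.022,0.022,0.022,0.022,0.022]}'
python3 -c "
from h import *
f=grab('wrist','w11');g=f['img'].min(2);s=manip.state()['tcp_pos'];print(s,proj(f,(s[0],s[1],86)))
for v in (205,213,221,237,245): print(v,g[v,290:350].tolist())"
```

```text
clock: 21.4
tcp_pos: [603.7, 167.0, 140.6]
tool_rot: [-0.001, 0.044, 0.999, 0.0]
contact_force: [0.0, -0.3, -0.9]
width: 0.262
grasp_force: 0.0
[603.83533884 167.14297146 140.73067373] (np.float64(320.0244871057201), np.float64(229.08938346362663))
205 [134, 132, 132, 124, 111, 102, 119, 128, 130, 129, 132, 130, 131, 130, 131, 130, 129, 128, 131, 129, 128, 126, 113, 104, 104, 104, 105, 103, 104, 102, 105, 104, 108, 105, 105, 105, 102, 120, 126, 127, 127, 127, 126, 128, 129, 127, 127, 127, 127, 128, 125, 127, 122, 111, 112, 114, 110, 113, 115, 112]
213 [132, 130, 131, 122, 117, 103, 115, 125, 131, 130, 129, 131, 131, 131, 132, 129, 129, 130, 131, 131, 131, 120, 115, 121, 125, 122, 124, 124, 124, 126, 122, 122, 122, 124, 121, 121, 118, 106, 123, 128, 128, 129, 127, 129, 127, 128, 127, 127, 127, 127, 126, 126, 119, 109, 108, 107, 108, 110, 108, 109]
221 [241, 241, 241, 219, 133, 102, 107, 121, 127, 127, 132, 131, 129, 129, 129, 128, 129, 131, 129, 131, 130, 120, 117, 120, 126, 126, 127, 123, 124, 125, 127, 125, 126, 125, 126, 123, 122, 108, 124, 128, 127, 128, 128, 128, 127, 127, 126, 125, 129, 127, 127, 125, 121, 107, 110, 114, 112, 111, 112, 112]
237 [84, 86, 85, 86, 83, 63, 57, 57, 50, 65, 123, 130, 95, 79, 76, 63, 65, 98, 105, 104, 105, 109, 113, 118, 123, 125, 123, 125, 129, 125, 123, 125, 123, 125, 125, 120, 119, 109, 108, 101, 103, 100, 93, 60, 58, 78, 71, 104, 123, 127, 127, 120, 67, 49, 47, 44, 54, 77, 81, 82]
245 [87, 88, 87, 71, 55, 55, 53, 53, 53, 54, 231, 238, 140, 82, 70, 97, 124, 124, 128, 126, 126, 125, 125, 125, 127, 125, 125, 124, 124, 126, 122, 123, 124, 127, 126, 125, 127, 125, 124, 124, 123, 125, 125, 118, 82, 76, 82, 118, 127, 127, 124, 121, 59, 50, 46, 44, 47, 46, 60, 79]
```

```bash
python3 -m jog '{"slide":[[0,-0.0005,0.02],[0,-0.0005,0.035],[0,-0.0005,0.048],[0,-0.0005,0.055],[0,-0.0005,0.055],[0,-0.0005,0.055],[0,-0.0005,0.055],[0,-0.0005,0.055],[0,-0.0005,0.055]],"twist":[0,0,0,0,0,0,0,0,0],"claw":[0.022,0.022,0.022,0.022,0.022,0.004,0.004,0.004,0.004]}'
python3 -m jog '{"slide":[[0,-0.001,0],[0,-0.003,0],[0,-0.006,0],[0,-0.009,0],[0,-0.012,0],[0,-0.015,0],[0,-0.018,0],[0,-0.021,0],[0,-0.024,0],[0,-0.027,0],[0,-0.03,0],[0,-0.032,0],[0,-0.034,0],[0,-0.034,0]],"twist":[0,0,0,0,0,0,0,0,0,0,0,0,0,0],"claw":[0.004,0.004,0.004,0.004,0.004,0.004,0.004,0.004,0.004,0.004,0.004,0.004,0.004,0.004]}'
```

```text
clock: 22.35
tcp_pos: [604.1, 165.9, 86.6]
tool_rot: [0.0, 0.045, 0.999, 0.0]
contact_force: [-0.7, 0.4, -1.2]
width: 0.103
grasp_force: 61.3
clock: 23.75
tcp_pos: [601.2, 131.7, 86.7]
tool_rot: [0.0, 0.045, 0.999, -0.0]
contact_force: [0.0, 3.3, 5.1]
width: 0.104
grasp_force: 62.1
```

```bash
python3 -m jog '{"slide":[[0,0,0],[0,0,0],[0,0,0],[0,0,-0.03],[0,0,-0.07],[0,0,-0.1],[0,0,-0.1],[0,0,-0.1]],"twist":[0,0,0,0,0,0,0,0],"claw":[0.022,0.022,0.022,0.022,0.022,0.022,0.022,0.022]}'
python3 -c "
from h import *
go(509.5,-72,140,96.9)"
```

```text
clock: 24.55
tcp_pos: [601.3, 131.8, 186.8]
tool_rot: [0.001, 0.045, 0.999, -0.0]
contact_force: [-0.6, 0.0, -0.1]
width: 0.263
grasp_force: 0.0
slide [0.0734, -0.2111, 0.0468] twist -12.0 | at [601.3 131.8 186.8] yaw 84.9 F [-0.6  0.  -0.1] w 0.263 t 24.6
```

```bash
python3 -m jog '{"slide":[[0.0734,-0.211,0],[0.0734,-0.211,0],[0.0734,-0.211,0],[0.0734,-0.211,0],[0.0734,-0.211,0.0],[0.0734,-0.211,0.046],[0.0734,-0.211,0.046],[0.0734,-0.211,0.046],[0.0734,-0.211,0.046],[0.0734,-0.211,0.046]],"twist":[-4,-8,-12,-12,-12,-12,-12,-12,-12,-12],"claw":[0.022,0.022,0.022,0.022,0.022,0.022,0.022,0.022,0.022,0.022]}'
python3 -c "
from h import *
f=grab('wrist','w12');g=f['img'].min(2);go(509.5,-72,81,96.9);print(proj(f,(509.5,-72,82)))
for v in (200,205,213,221,235): print(v,g[v,290:350].tolist())
print(g[190:245:2,320].tolist())"
```

```text
clock: 25.55
tcp_pos: [510.2, -71.3, 141.6]
tool_rot: [0.001, -0.061, 0.998, -0.0]
contact_force: [0.2, -1.0, -1.3]
width: 0.259
grasp_force: 0.0
slide [0.0009, -0.0005, 0.0606] twist 0.1 | at [510.2 -71.3 141.6] yaw 97.0 F [0.9 1.  0. ] w 0.254 t 25.6
(np.float64(319.36912157672765), np.float64(224.51550928870117))
200 [96, 95, 96, 93, 94, 94, 134, 141, 140, 141, 140, 141, 141, 140, 139, 140, 140, 141, 136, 139, 140, 140, 126, 116, 117, 115, 118, 114, 115, 112, 113, 115, 113, 113, 113, 113, 122, 134, 137, 137, 136, 137, 137, 138, 139, 137, 138, 137, 137, 136, 137, 135, 138, 119, 100, 96, 95, 97, 94, 97]
205 [97, 94, 96, 94, 96, 96, 137, 140, 140, 141, 141, 139, 142, 139, 140, 140, 136, 138, 139, 139, 140, 139, 113, 113, 115, 116, 114, 116, 116, 116, 116, 116, 117, 116, 113, 112, 114, 135, 138, 138, 139, 139, 139, 136, 138, 137, 138, 138, 137, 137, 138, 137, 136, 118, 96, 96, 93, 95, 94, 91]
213 [167, 163, 107, 96, 93, 94, 124, 139, 137, 140, 139, 141, 138, 140, 140, 140, 141, 140, 138, 140, 139, 123, 130, 133, 140, 139, 138, 139, 139, 140, 136, 140, 139, 139, 142, 134, 126, 129, 138, 139, 137, 139, 138, 138, 138, 136, 137, 140, 139, 137, 137, 137, 139, 110, 98, 96, 92, 95, 92, 93]
221 [167, 167, 165, 165, 164, 162, 148, 143, 140, 138, 140, 139, 139, 141, 138, 138, 138, 142, 136, 131, 128, 125, 129, 133, 141, 139, 140, 139, 139, 139, 140, 137, 138, 139, 135, 131, 123, 136, 133, 127, 135, 138, 138, 138, 139, 137, 137, 140, 137, 137, 137, 138, 137, 101, 96, 95, 94, 96, 92, 92]
235 [91, 93, 91, 95, 90, 83, 60, 57, 57, 146, 230, 217, 135, 112, 110, 109, 111, 121, 138, 140, 244, 220, 144, 133, 136, 136, 138, 139, 139, 137, 137, 138, 137, 138, 134, 131, 120, 242, 225, 220, 220, 174, 125, 112, 109, 106, 107, 124, 130, 137, 135, 138, 87, 55, 49, 52, 73, 87, 89, 88]
[136, 116, 115, 116, 113, 113, 116, 117, 115, 129, 138, 138, 139, 139, 138, 138, 137, 137, 134, 137, 138, 138, 139, 137, 135, 191, 115, 115]
```

```bash
python3 -m jog '{"slide":[[0.001,-0.0005,0.02],[0.001,-0.0005,0.04],[0.001,-0.0005,0.052],[0.001,-0.0005,0.06],[0.001,-0.0005,0.06],[0.001,-0.0005,0.06],[0.001,-0.0005,0.06],[0.001,-0.0005,0.06],[0.001,-0.0005,0.06],[0.001,-0.0005,0.06]],"twist":[0,0,0,0,0,0,0,0,0,0],"claw":[0.022,0.022,0.022,0.022,0.022,0.004,0.004,0.004,0.004,0.004]}'
python3 -m jog '{"slide":[[0,0,-0.01],[0,0,-0.025],[0,0,-0.045],[0,0,-0.06],[0,0,-0.06],[0,0,-0.06]],"twist":[0,0,0,0,0,0],"claw":[0.004,0.004,0.004,0.004,0.004,0.004]}'
python3 -c "
from h import *
go(436,192,142,84.9)"
```

```text
clock: 26.6
tcp_pos: [508.7, -72.4, 80.8]
tool_rot: [0.001, -0.06, 0.998, -0.0]
contact_force: [-0.7, -0.8, 0.6]
width: 0.102
grasp_force: 60.2
clock: 27.2
tcp_pos: [508.2, -72.2, 140.5]
tool_rot: [0.0, -0.06, 0.998, -0.0]
contact_force: [-0.3, 0.5, -2.6]
width: 0.1
grasp_force: 59.7
slide [0.0399, 0.271, -0.0016] twist 12.0 | at [508.2 -72.2 140.5] yaw 96.9 F [-0.3  0.5 -2.6] w 0.1 t 27.2
```

```bash
python3 -m jog '{"slide":[[0.02,0.03,0],[0.03,0.065,0],[0.04,0.1,0],[0.04,0.135,0],[0.04,0.17,0],[0.04,0.205,0],[0.04,0.235,0],[0.04,0.26,0],[0.04,0.271,0],[0.04,0.271,0],[0.04,0.271,0],[0.04,0.271,0]],"twist":[0,0,0,2,4,6,8,10,12,12,12,12],"claw":[0.004,0.004,0.004,0.004,0.004,0.004,0.004,0.004,0.004,0.004,0.004,0.004]}'
python3 - <<'E'
from h import *
go(436,192,89,84.9)
f=grab("wrist","w13");t=grab("top","t13");s=grab("side","s13")
c=np.vstack([cv2.resize(f["img"][120:400,120:520],(800,560))]);cv2.imwrite("pics/w13c.png",c)
E
```

```text
clock: 28.4
tcp_pos: [435.6, 191.2, 139.8]
tool_rot: [-0.0, 0.045, 0.999, -0.0]
contact_force: [-0.7, -0.5, -1.7]
width: 0.102
grasp_force: 59.7
slide [-0.0003, 0.0008, 0.0508] twist -0.0 | at [435.6 191.2 139.8] yaw 84.9 F [-0.7 -0.5 -1.7] w 0.102 t 28.4
```

```bash
python3 -m jog '{"slide":[[0,0.0008,0.02],[0,0.0008,0.04],[0,0.0008,0.05],[0,0.0008,0.05],[-0.01,0.0008,0.05],[-0.025,0.0008,0.05],[-0.04,0.0008,0.05],[-0.055,0.0008,0.05],[-0.07,0.0008,0.05],[-0.085,0.0008,0.05],[-0.1,0.0008,0.05],[-0.11,0.0008,0.05],[-0.12,0.0008,0.05],[-0.12,0.0008,0.05],[-0.12,0.0008,0.05]],"twist":[0,0,0,0,0,0,0,0,0,0,0,0,0,0,0],"claw":[0.004,0.004,0.004,0.004,0.004,0.004,0.004,0.004,0.004,0.004,0.004,0.004,0.004,0.004,0.004]}'
python3 - <<'E'
from h import *
go(605.3,176.9,85,84.9)
E
```

```text
clock: 30.05
tcp_pos: [555.3, 182.1, 90.3]
tool_rot: [-0.0, 0.045, 0.999, 0.0]
contact_force: [-0.3, -0.2, -2.4]
width: 0.104
grasp_force: 59.7
slide [-0.0503, -0.0007, 0.0053] twist -0.0 | at [555.3 182.1  90.3] yaw 84.9 F [-0.3 -0.2 -2.4] w 0.104 t 30.1
```

Laterally free. Lower to just touching the floor, then slide slowly to the rim.

```bash
python3 -m jog '{"slide":[[-0.01,-0.0005,0],[-0.025,-0.0005,0],[-0.035,-0.0005,0.002],[-0.038,-0.0005,0.004],[-0.04,-0.0005,0.005],[-0.042,-0.0005,0.005],[-0.044,-0.0005,0.005],[-0.044,-0.0005,0.005]],"twist":[0,0,0,0,0,0,0,0],"claw":[0.004,0.004,0.004,0.004,0.004,0.004,0.004,0.004]}'
python3 -m jog '{"slide":[[-0.001,0,0],[-0.002,0,0],[-0.003,0,0],[-0.004,0,0],[-0.005,0,0],[-0.005,0,0]],"twist":[0,0,0,0,0,0],"claw":[0.004,0.004,0.004,0.004,0.004,0.004]}'
python3 -c "
from h import *
go(605.3,176.9,85,84.9)"
```

```text
clock: 30.85
tcp_pos: [599.4, 177.8, 85.3]
tool_rot: [0.0, 0.044, 0.999, 0.0]
contact_force: [-0.3, -0.1, -1.7]
width: 0.105
grasp_force: 59.7
clock: 31.45
tcp_pos: [604.4, 177.3, 85.3]
tool_rot: [0.0, 0.045, 0.999, 0.0]
contact_force: [1.3, 0.3, -1.6]
width: 0.105
grasp_force: 59.7
slide [-0.0009, -0.0003, 0.0003] twist -0.0 | at [604.4 177.3  85.3] yaw 84.9 F [ 1.3  0.3 -1.6] w 0.105 t 31.4
```

```bash
python3 -m jog '{"slide":[[-0.001,0,0.0005],[-0.002,0,0.0005],[-0.003,0,0.0005],[-0.003,0,0.0005]],"twist":[0,0,0,0],"claw":[0.004,0.004,0.004,0.004]}'
python3 -m jog '{"slide":[[-0.001,0,0],[-0.0015,0,0],[-0.0015,0,0]],"twist":[0,0,0],"claw":[0.004,0.004,0.004]}'
```

```text
clock: 31.85
tcp_pos: [607.5, 177.0, 84.8]
tool_rot: [0.0, 0.045, 0.999, 0.0]
contact_force: [-0.2, 0.5, -0.8]
width: 0.1
grasp_force: 59.8
clock: 32.15
tcp_pos: [607.9, 177.0, 84.9]
tool_rot: [-0.001, 0.044, 0.999, 0.0]
contact_force: [-4.8, 0.1, 3.4]
width: 0.104
grasp_force: 60.4
```

```bash
python3 -m jog '{"slide":[[-0.001,0,0],[-0.0015,0,0],[-0.0015,0,0]],"twist":[0,0,0],"claw":[0.004,0.004,0.004]}'
python3 -m jog '{"slide":[[0,0,0],[0,0,0],[0,0,0],[0,0,0]],"twist":[0,0,0,0],"claw":[0.022,0.022,0.022,0.022]}'
python3 -m jog '{"slide":[[0,0,-0.03],[0,0,-0.08],[0,0,-0.13],[0,0,-0.18],[0,0,-0.18],[0,0,-0.18]],"twist":[0,0,0,0,0,0],"claw":[0.022,0.022,0.022,0.022,0.022,0.022]}'
python3 - <<'E'
from h import *
f=grab("wrist","w14");go(610,170,280,84.9)
E
```

```text
clock: 32.45
tcp_pos: [608.0, 177.0, 85.0]
tool_rot: [-0.002, 0.044, 0.999, 0.0]
contact_force: [-9.3, 1.3, 7.0]
width: 0.103
grasp_force: 61.0
clock: 32.85
tcp_pos: [610.8, 176.7, 84.9]
tool_rot: [0.0, 0.045, 0.999, 0.0]
contact_force: [0.6, 0.2, 0.1]
width: 0.259
grasp_force: 0.0
clock: 33.45
tcp_pos: [611.4, 176.8, 266.7]
tool_rot: [0.002, 0.045, 0.999, 0.0]
contact_force: [-0.3, -0.5, -1.0]
width: 0.253
grasp_force: 0.0
slide [-0.0002, -0.0067, -0.0154] twist -0.0 | at [610.4 176.6 264.6] yaw 84.9 F [ 0.8  0.  -0.3] w 0.257 t 33.5
```

```bash
python3 -c "
from h import *
go(598.5,93.2,140,84.9)"
```

```text
slide [0.0045, -0.0842, 0.1246] twist -0.0 | at [610.4 176.6 264.6] yaw 84.9 F [ 0.8  0.  -0.3] w 0.257 t 33.5
```

```bash
python3 -m jog '{"slide":[[0.0045,-0.04,0.02],[0.0045,-0.084,0.06],[0.0045,-0.084,0.1],[0.0045,-0.084,0.1245],[0.0045,-0.084,0.1245],[0.0045,-0.084,0.1245],[0.0045,-0.084,0.1245]],"twist":[0,0,0,0,0,0,0],"claw":[0.022,0.022,0.022,0.022,0.022,0.022,0.022]}'
python3 -c "
from h import *
f=grab('wrist','w15');g=f['img'].min(2);s=manip.state()['tcp_pos'];print(s,proj(f,(s[0],s[1],86)))
for v in (205,213,221,237): print(v,g[v,285:355].tolist())
print(g[190:250:2,320].tolist())"
```

```text
clock: 34.2
tcp_pos: [599.2, 93.8, 141.5]
tool_rot: [0.001, 0.044, 0.999, 0.0]
contact_force: [0.9, -0.2, 0.5]
width: 0.258
grasp_force: 0.0
[599.45840368  93.87289571 141.92661619] (np.float64(319.8508159061263), np.float64(228.60892683583265))
205 [149, 149, 148, 149, 117, 108, 110, 111, 108, 89, 90, 107, 115, 122, 124, 124, 127, 127, 128, 131, 125, 125, 126, 130, 127, 127, 127, 125, 106, 103, 103, 103, 103, 104, 103, 103, 103, 103, 102, 102, 103, 103, 101, 113, 123, 126, 124, 128, 126, 126, 127, 125, 128, 126, 124, 122, 126, 127, 118, 104, 109, 120, 125, 124, 126, 125, 127, 124, 126, 124]
213 [149, 150, 150, 147, 208, 226, 227, 227, 228, 114, 89, 219, 134, 121, 124, 127, 126, 125, 127, 126, 127, 126, 128, 125, 128, 125, 126, 117, 111, 117, 124, 127, 124, 125, 125, 123, 125, 126, 125, 125, 125, 122, 118, 110, 123, 125, 126, 127, 127, 126, 126, 125, 126, 126, 125, 127, 126, 125, 117, 100, 113, 117, 124, 126, 127, 123, 127, 123, 126, 124]
221 [149, 149, 148, 148, 188, 224, 226, 226, 228, 139, 90, 107, 137, 125, 126, 126, 128, 127, 126, 127, 128, 127, 126, 126, 129, 125, 126, 117, 110, 118, 123, 126, 124, 126, 124, 124, 124, 122, 124, 126, 124, 120, 120, 108, 124, 125, 126, 125, 127, 126, 124, 125, 127, 126, 127, 124, 126, 122, 120, 103, 116, 123, 127, 125, 127, 126, 128, 127, 126, 127]
237 [97, 80, 80, 84, 83, 80, 81, 80, 80, 81, 58, 47, 50, 45, 61, 121, 126, 126, 80, 75, 63, 61, 90, 101, 108, 122, 126, 126, 111, 118, 123, 122, 124, 125, 123, 125, 123, 125, 125, 123, 124, 119, 116, 105, 122, 126, 117, 106, 99, 74, 58, 70, 71, 99, 123, 125, 125, 69, 46, 47, 44, 54, 78, 79, 82, 81, 80, 80, 79, 81]
[122, 101, 100, 101, 100, 99, 102, 100, 102, 109, 124, 124, 123, 124, 127, 126, 121, 121, 122, 123, 122, 123, 121, 122, 126, 119, 126, 124, 123, 124]
```

```bash
python3 -m jog '{"slide":[[0,0,0.02],[0,0,0.035],[0,0,0.048],[0,0,0.0555],[0,0,0.0555],[0,0,0.0555],[0,0,0.0555],[0,0,0.0555],[0,0,0.0555]],"twist":[0,0,0,0,0,0,0,0,0],"claw":[0.022,0.022,0.022,0.022,0.022,0.004,0.004,0.004,0.004]}'
python3 -m jog '{"slide":[[0,0.001,0],[0,0.003,0],[0,0.005,0],[0,0.007,0],[0,0.009,0],[0,0.011,0],[0,0.013,0],[0,0.015,0],[0,0.015,0]],"twist":[0,0,0,0,0,0,0,0,0],"claw":[0.004,0.004,0.004,0.004,0.004,0.004,0.004,0.004,0.004]}'
python3 -m jog '{"slide":[[0,0.001,0],[0,0.002,0],[0,0.002,0]],"twist":[0,0,0],"claw":[0.004,0.004,0.004]}'
```

```text
clock: 35.15
tcp_pos: [598.7, 93.6, 85.5]
tool_rot: [0.001, 0.044, 0.999, 0.0]
contact_force: [-0.6, 0.3, 0.8]
width: 0.104
grasp_force: 60.5
clock: 36.05
tcp_pos: [600.1, 106.9, 85.5]
tool_rot: [0.001, 0.045, 0.999, -0.002]
contact_force: [-2.1, -5.2, 4.2]
width: 0.106
grasp_force: 61.0
clock: 36.35
tcp_pos: [600.2, 108.3, 85.6]
tool_rot: [0.001, 0.045, 0.999, -0.002]
contact_force: [-1.3, -7.5, 4.7]
width: 0.105
grasp_force: 61.0
```

```bash
python3 -m jog '{"slide":[[0,0.001,0],[0,0.002,0],[0,0.002,0]],"twist":[0,0,0],"claw":[0.004,0.004,0.004]}'
python3 -m jog '{"slide":[[0,0.001,0],[0,0.002,0],[0,0.002,0]],"twist":[0,0,0],"claw":[0.004,0.004,0.004]}'
```

```text
clock: 36.65
tcp_pos: [600.3, 109.2, 85.7]
tool_rot: [0.001, 0.046, 0.999, -0.003]
contact_force: [-1.6, -11.4, 6.0]
width: 0.104
grasp_force: 61.2
clock: 36.95
tcp_pos: [600.4, 110.6, 85.7]
tool_rot: [0.001, 0.046, 0.999, -0.004]
contact_force: [-2.0, -13.6, 7.2]
width: 0.1
grasp_force: 61.5
```

```bash
python3 -m jog '{"slide":[[0,0.001,0],[0,0.002,0],[0,0.002,0],[0,0.002,0]],"twist":[0,0,0,0],"claw":[0.004,0.004,0.004,0.004]}'
python3 -m jog '{"slide":[[0,0.001,0],[0,0.001,0],[0,0.001,0]],"twist":[0,0,0],"claw":[0.004,0.004,0.004]}'
```

```text
clock: 37.35
tcp_pos: [600.5, 111.2, 85.8]
tool_rot: [0.0, 0.046, 0.999, -0.005]
contact_force: [-2.3, -18.0, 7.3]
width: 0.106
grasp_force: 61.6
clock: 37.65
tcp_pos: [600.5, 111.4, 85.8]
tool_rot: [0.0, 0.047, 0.999, -0.006]
contact_force: [-2.9, -19.9, 7.9]
width: 0.101
grasp_force: 61.8
```

```bash
python3 -m jog '{"slide":[[0,-0.002,0],[0,-0.0035,0],[0,-0.0035,0],[0,-0.0035,0],[0,-0.0035,0],[0,-0.0035,0],[0,-0.0035,0]],"twist":[0,0,0,0,0,0,0],"claw":[0.004,0.004,0.004,0.022,0.022,0.022,0.022]}'
python3 -m jog '{"slide":[[0,0,-0.03],[0,0,-0.08],[0,0,-0.13],[0,0,-0.18],[0,0,-0.18],[0,0,-0.18]],"twist":[0,0,0,0,0,0],"claw":[0.022,0.022,0.022,0.022,0.022,0.022]}'
python3 -c "
from h import *
go(616,170,270,84.9)"
```

```text
clock: 38.35
tcp_pos: [600.0, 114.4, 84.7]
tool_rot: [-0.0, 0.044, 0.999, 0.0]
contact_force: [0.6, 0.4, -0.0]
width: 0.255
grasp_force: 0.0
clock: 38.95
tcp_pos: [601.0, 114.3, 266.5]
tool_rot: [0.002, 0.044, 0.999, 0.0]
contact_force: [-0.5, -0.5, 0.1]
width: 0.257
grasp_force: 0.0
slide [-0.0101, 0.0568, -0.0034] twist 0.0 | at [601.  114.3 266.5] yaw 84.9 F [-0.5 -0.5  0.1] w 0.257 t 39.0
```

```bash
python3 -m jog '{"slide":[[-0.01,0.03,0],[-0.01,0.057,0],[-0.01,0.057,0],[-0.01,0.057,0],[-0.01,0.057,0]],"twist":[0,0,0,0,0],"claw":[0.022,0.022,0.022,0.022,0.022]}'
python3 - <<'E'
from h import *
f=grab("wrist","w16");im=f["img"]
cv2.imwrite("pics/w16c.png",cv2.resize(im[45:265,180:460],(763,600),interpolation=cv2.INTER_CUBIC));print(manip.state()["tcp_pos"])
E
```

```text
clock: 39.45
tcp_pos: [614.5, 169.3, 263.4]
tool_rot: [-0.001, 0.045, 0.999, -0.0]
contact_force: [0.2, -0.5, -0.1]
width: 0.261
grasp_force: 0.0
[614.65419732 169.04688889 263.85730219]
```

View pics/w16c.png

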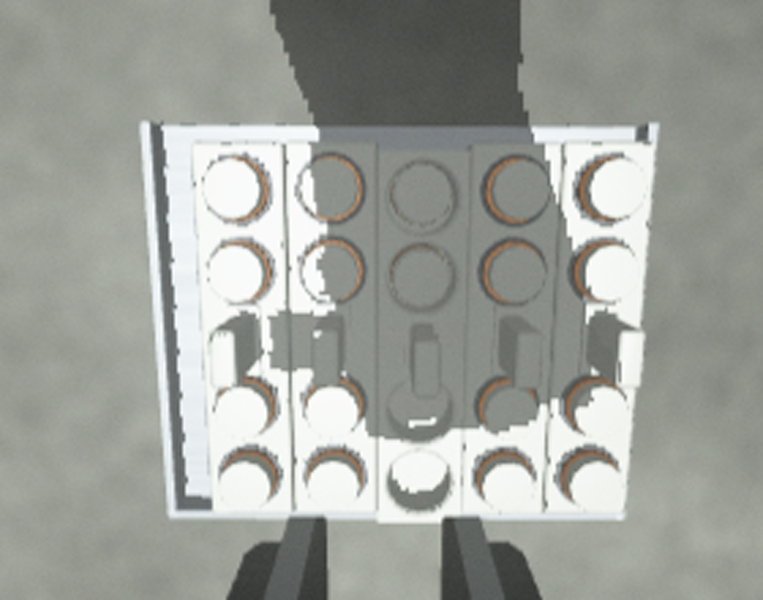

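Final image w16c (crop scale 2.725, origin 180,45): five racks stand side by side against the rim on the robot's left, with the spare room at the robot's right. The two vials are in the middle rack's front pockets at (421,195) and (420,277). The middle rack ends at row 522 and the others at about 512, so I'll measure that step.

```bash
python3 - <<'E'
from h import *
f=grab("wrist");g=f["img"].min(2).astype(int);k=2.725
th=np.radians(-5.13);ex=np.array([np.cos(th),np.sin(th)]);ey=np.array([-ex[1],ex[0]]);c=np.array([604.3,177.5])
T=lambda u,v,z:((plane(f,u,v,z)-c)@ex,(plane(f,u,v,z)-c)@ey)
P=lambda x,y,z:tuple(round(q,1) for q in T(180+x/k,45+y/k,z))
print("front",[P(x,y,36) for x,y in((195,143),(285,144),(378,147),(470,147),(655,145))])
print("rear",[P(x,y,36) for x,y in((212,510),(293,512),(378,521),(463,521),(548,513),(626,513))])
for n,x in (("r4",240),("r3",330),("mid",421),("r2",505),("r1",590)):
    u=int(180+x/k); print(n,"front",g[90:106,u].tolist(),"rear",g[222:242,u].tolist())
E
```

```text
front [(np.float64(-78.3), np.float64(-83.4)), (np.float64(-77.9), np.float64(-46.9)), (np.float64(-76.7), np.float64(-9.1)), (np.float64(-76.7), np.float64(28.4)), (np.float64(-77.6), np.float64(103.5))]
rear [(np.float64(80.9), np.float64(-85.3)), (np.float64(81.8), np.float64(-48.2)), (np.float64(86.3), np.float64(-9.2)), (np.float64(86.2), np.float64(29.8)), (np.float64(82.3), np.float64(68.6)), (np.float64(82.3), np.float64(104.4))]
r4 front [183, 230, 242, 241, 239, 239, 224, 227, 246, 249, 226, 167, 148, 125, 226, 249] rear [244, 244, 243, 242, 243, 242, 243, 241, 242, 238, 230, 222, 206, 163, 156, 157, 157, 155, 156, 156]
r3 front [97, 117, 123, 126, 124, 121, 127, 136, 138, 138, 116, 94, 109, 135, 141, 141] rear [245, 245, 244, 243, 244, 243, 243, 242, 242, 218, 198, 228, 210, 172, 161, 159, 155, 156, 157, 154]
mid front [85, 112, 123, 122, 122, 126, 124, 123, 124, 132, 135, 132, 129, 113, 116, 128] rear [243, 244, 214, 127, 115, 116, 116, 114, 116, 138, 186, 225, 239, 231, 190, 163, 163, 161, 162, 160]
r2 front [84, 109, 126, 122, 122, 126, 120, 122, 132, 134, 134, 123, 98, 83, 84, 106] rear [243, 242, 242, 242, 242, 241, 241, 241, 240, 240, 231, 223, 213, 182, 158, 158, 158, 158, 156, 160]
r1 front [155, 214, 234, 235, 236, 236, 228, 233, 245, 246, 246, 246, 236, 191, 147, 111] rear [240, 240, 239, 241, 240, 240, 240, 239, 239, 225, 208, 219, 210, 179, 158, 157, 159, 157, 157, 156]
```

The middle rack looks about 3 mm deeper than the others. To rule out a tilt, I'll shift the camera along x and measure its rear edge again.

```bash
python3 -m jog '{"slide":[[-0.03,0,0],[-0.055,0,0],[-0.055,0,0],[-0.055,0,0],[-0.055,0,0]],"twist":[0,0,0,0,0],"claw":[0.022,0.022,0.022,0.022,0.022]}'
cat > m.py <<'E'
from h import *
th=np.radians(-5.13);ex=np.array([np.cos(th),np.sin(th)]);ey=np.array([-ex[1],ex[0]]);c=np.array([604.3,177.5])
def prof(f,y,x0,x1,z,n=1.0):
    g=f["img"].min(2).astype(float);xs=np.arange(x0,x1,n);o=[]
    for x in xs:
        p=c+x*ex+y*ey;u,v=proj(f,(*p,z));o.append(int(cv2.getRectSubPix(g.astype(np.float32),(1,1),(float(u),float(v)))[0,0]))
    return o
E
python3 - <<'E'
from m import *
f=grab("wrist","w17");print(f["extrinsics"][:3,3],manip.state()["tcp_pos"])
for n,y in(("r4",-53),("r3",-14.5),("mid",24),("r2",62),("r1",100)):   # near each rack's +y edge, off the caps
    print(n,"front -86..-70",prof(f,y,-86,-70,36),"rear 74..94",prof(f,y,74,94,36))
E
```

```text
clock: 40.05
tcp_pos: [669.2, 164.5, 264.9]
tool_rot: [-0.0, 0.045, 0.999, 0.0]
contact_force: [-0.7, -0.2, -0.0]
width: 0.258
grasp_force: 0.0
[604.51249551 170.66501574 381.85686875] [669.16600651 164.69110907 265.17279151]
r4 front -86..-70 [114, 147, 156, 157, 160, 199, 219, 177, 132, 138, 139, 150, 225, 243, 239, 236] rear 74..94 [249, 248, 248, 248, 248, 247, 237, 208, 203, 226, 238, 231, 209, 169, 162, 162, 162, 162, 164, 164]
r3 front -86..-70 [75, 72, 74, 74, 75, 95, 116, 125, 135, 137, 138, 137, 138, 137, 137, 136] rear 74..94 [138, 138, 138, 138, 138, 136, 128, 117, 112, 131, 145, 154, 162, 166, 165, 165, 165, 163, 163, 161]
mid front -86..-70 [75, 75, 74, 75, 74, 90, 113, 123, 124, 125, 131, 135, 134, 135, 136, 136] rear 74..94 [133, 134, 134, 134, 133, 133, 133, 133, 135, 135, 134, 135, 139, 151, 159, 162, 163, 165, 163, 163]
r2 front -86..-70 [137, 137, 138, 141, 142, 176, 223, 229, 234, 243, 245, 245, 244, 244, 245, 244] rear 74..94 [134, 133, 132, 133, 134, 135, 132, 131, 166, 207, 227, 225, 205, 172, 162, 159, 159, 158, 160, 158]
r1 front -86..-70 [136, 157, 168, 165, 171, 165, 155, 158, 223, 241, 241, 241, 241, 242, 242, 241] rear 74..94 [241, 241, 241, 241, 241, 238, 229, 217, 220, 228, 228, 220, 202, 174, 163, 160, 160, 160, 161, 161]
```

No parallax, so the middle rack is level and home, and the four filled ones stand 3–4 mm short of the rim as they did at the start. I'll push each one home by its handle so that all five are in line, starting with rack 1.

```bash
python3 -c "
from m import *
for y in(86,48,-28,-66.2):
    p=c+1.3*ex+y*ey;print(p.round(1))
go(613,263,140,84.9)"
```

```text
[613.3 263. ]
[609.9 225.2]
[603.1 149.5]
[599.7 111.4]
slide [0.0647, 0.0929, 0.1252] twist -0.0 | at [669.2 164.7 265.2] yaw 84.9 F [-0.2 -0.  -0.4] w 0.254 t 40.1
```

```bash
python3 -m jog '{"slide":[[0.04,0.04,0],[0.0645,0.08,0.02],[0.0645,0.093,0.06],[0.0645,0.093,0.1],[0.0645,0.093,0.125],[0.0645,0.093,0.125],[0.0645,0.093,0.125],[0.0645,0.093,0.125]],"twist":[0,0,0,0,0,0,0,0],"claw":[0.022,0.022,0.022,0.022,0.022,0.022,0.022,0.022]}'
cat >> m.py <<'E'
def hand():
    f=grab("wrist");g=f["img"].min(2);s=manip.state()["tcp_pos"];print(s,"expect",np.round(proj(f,(s[0],s[1],86)),1))
    for v in(203,215): print(v,g[v,300:340].tolist())
    print("col",g[196:244:2,319].tolist())
E
python3 -c "
from m import *
hand()"
```

```text
clock: 40.9
tcp_pos: [615.1, 263.5, 142.5]
tool_rot: [0.002, 0.045, 0.999, 0.001]
contact_force: [-0.6, 0.4, 0.4]
width: 0.258
grasp_force: 0.0
[615.33885803 263.44344527 142.55949088] expect [319.6 227.7]
203 [127, 127, 126, 128, 128, 129, 126, 127, 124, 125, 106, 100, 101, 103, 102, 102, 102, 102, 99, 102, 101, 102, 101, 100, 100, 112, 122, 124, 123, 126, 124, 125, 124, 124, 123, 124, 126, 122, 124, 125]
215 [126, 129, 127, 128, 124, 127, 128, 126, 127, 112, 115, 120, 124, 126, 125, 122, 124, 123, 123, 123, 121, 123, 124, 119, 112, 109, 120, 124, 125, 124, 123, 124, 124, 125, 121, 122, 124, 123, 125, 120]
col [100, 100, 103, 102, 101, 105, 121, 122, 122, 125, 124, 124, 123, 121, 124, 122, 123, 121, 123, 121, 123, 117, 121, 121]
```

```bash
python3 -m jog '{"slide":[[0.001,-0.0013,0.02],[0.001,-0.0013,0.035],[0.001,-0.0013,0.048],[0.001,-0.0013,0.057],[0.001,-0.0013,0.057],[0.001,-0.0013,0.057],[0.001,-0.0013,0.057],[0.001,-0.0013,0.057],[0.001,-0.0013,0.057]],"twist":[0,0,0,0,0,0,0,0,0],"claw":[0.022,0.022,0.022,0.022,0.022,0.004,0.004,0.004,0.004]}'
python3 -m jog '{"slide":[[-0.001,0,0],[-0.002,0,0],[-0.003,0,0],[-0.003,0,0]],"twist":[0,0,0,0],"claw":[0.004,0.004,0.004,0.004]}'
python3 -m jog '{"slide":[[-0.001,0,0],[-0.002,0,0],[-0.002,0,0]],"twist":[0,0,0],"claw":[0.004,0.004,0.004]}'
```

```text
clock: 41.85
tcp_pos: [613.1, 261.8, 83.3]
tool_rot: [0.0, 0.045, 0.999, -0.0]
contact_force: [0.1, -2.3, -0.0]
width: 0.105
grasp_force: 59.9
clock: 42.25
tcp_pos: [613.6, 261.7, 83.4]
tool_rot: [-0.002, 0.044, 0.999, -0.0]
contact_force: [-9.2, -2.0, 7.8]
width: 0.102
grasp_force: 61.2
clock: 42.55
tcp_pos: [615.4, 261.6, 83.4]
tool_rot: [-0.002, 0.044, 0.999, -0.0]
contact_force: [-9.6, -2.2, 6.6]
width: 0.104
grasp_force: 61.3
```

```bash
python3 -m jog '{"slide":[[-0.001,0,0],[-0.001,0,0],[-0.001,0,0]],"twist":[0,0,0],"claw":[0.004,0.004,0.004]}'
python3 -m jog '{"slide":[[-0.001,0,0],[-0.001,0,0],[-0.001,0,0]],"twist":[0,0,0],"claw":[0.004,0.004,0.004]}'
python3 -m jog '{"slide":[[-0.001,0,0],[-0.001,0,0],[-0.001,0,0]],"twist":[0,0,0],"claw":[0.004,0.004,0.004]}'
```

```text
clock: 42.85
tcp_pos: [616.4, 261.5, 83.4]
tool_rot: [-0.002, 0.044, 0.999, -0.0]
contact_force: [-8.7, -2.5, 7.3]
width: 0.103
grasp_force: 61.2
clock: 43.15
tcp_pos: [617.2, 261.4, 83.5]
tool_rot: [-0.002, 0.044, 0.999, -0.0]
contact_force: [-9.8, -2.2, 8.4]
width: 0.104
grasp_force: 61.3
clock: 43.45
tcp_pos: [617.3, 261.4, 83.5]
tool_rot: [-0.003, 0.044, 0.999, -0.0]
contact_force: [-12.6, -1.5, 10.5]
width: 0.103
grasp_force: 61.6
```

```bash
python3 -m jog '{"slide":[[0.0015,0,0],[0.0025,0,0],[0.0025,0,0],[0.0025,0,0],[0.0025,0,0],[0.0025,0,-0.02],[0.0025,0,-0.045],[0.0025,0,-0.055],[0.004,-0.02,-0.055],[0.006,-0.038,-0.055],[0.006,-0.038,-0.055],[0.006,-0.038,-0.055],[0.006,-0.038,-0.055]],"twist":[0,0,0,0,0,0,0,0,0,0,0,0,0],"claw":[0.004,0.004,0.022,0.022,0.022,0.022,0.022,0.022,0.022,0.022,0.022,0.022,0.022]}'
python3 -c "
from m import *
hand()"
```

```text
clock: 44.75
tcp_pos: [611.6, 224.6, 137.6]
tool_rot: [0.0, 0.044, 0.999, 0.0]
contact_force: [-0.0, -1.1, 0.5]
width: 0.258
grasp_force: 0.0
[611.60482008 224.70503835 137.6075279 ] expect [319.9 230.5]
203 [129, 127, 126, 127, 127, 126, 129, 128, 126, 127, 123, 121, 104, 101, 102, 99, 102, 99, 101, 103, 103, 101, 102, 102, 100, 98, 102, 119, 124, 122, 125, 124, 122, 125, 124, 123, 124, 123, 124, 123]
215 [127, 127, 127, 127, 128, 126, 126, 127, 125, 123, 123, 111, 116, 120, 123, 123, 121, 122, 125, 121, 124, 123, 126, 125, 123, 117, 115, 108, 120, 124, 125, 125, 124, 124, 125, 124, 122, 122, 124, 122]
col [101, 101, 101, 101, 102, 102, 104, 107, 120, 123, 122, 126, 124, 123, 122, 123, 121, 123, 122, 120, 124, 122, 121, 120]
```

```bash
python3 -m jog '{"slide":[[0,0,0.02],[0,0,0.035],[0,0,0.047],[0,0,0.0535],[0,0,0.0535],[0,0,0.0535],[0,0,0.0535],[0,0,0.0535],[0,0,0.0535]],"twist":[0,0,0,0,0,0,0,0,0],"claw":[0.022,0.022,0.022,0.022,0.022,0.004,0.004,0.004,0.004]}'
python3 -m jog '{"slide":[[-0.001,0,0],[-0.002,0,0],[-0.003,0,0],[-0.004,0,0],[-0.005,0,0],[-0.005,0,0]],"twist":[0,0,0,0,0,0],"claw":[0.004,0.004,0.004,0.004,0.004,0.004]}'
python3 -m jog '{"slide":[[-0.001,0,0],[-0.001,0,0],[-0.001,0,0]],"twist":[0,0,0],"claw":[0.004,0.004,0.004]}'
python3 -m jog '{"slide":[[-0.001,0,0],[-0.001,0,0],[-0.001,0,0]],"twist":[0,0,0],"claw":[0.004,0.004,0.004]}'
```

```text
clock: 45.7
tcp_pos: [611.6, 223.7, 84.7]
tool_rot: [0.0, 0.045, 0.999, -0.0]
contact_force: [-0.5, -1.1, -0.8]
width: 0.104
grasp_force: 60.9
clock: 46.3
tcp_pos: [614.6, 223.5, 84.7]
tool_rot: [-0.002, 0.044, 0.999, -0.0]
contact_force: [-7.2, -2.7, 5.2]
width: 0.101
grasp_force: 61.9
clock: 46.6
tcp_pos: [614.9, 223.5, 84.7]
tool_rot: [-0.002, 0.044, 0.999, -0.0]
contact_force: [-9.0, -2.2, 6.7]
width: 0.105
grasp_force: 62.2
clock: 46.9
tcp_pos: [615.0, 223.5, 84.8]
tool_rot: [-0.003, 0.044, 0.999, -0.0]
contact_force: [-12.4, -1.4, 8.3]
width: 0.1
grasp_force: 62.4
```

```bash
python3 -m jog '{"slide":[[0.0015,0,0],[0.0025,0,0],[0.0025,0,0],[0.0025,0,0],[0.0025,0,0],[0.0025,0,-0.02],[0.0025,0,-0.045],[0.0025,0,-0.054],[0.004,-0.03,-0.054],[0.006,-0.06,-0.054],[0.006,-0.076,-0.054],[0.006,-0.076,-0.054],[0.006,-0.076,-0.054],[0.006,-0.076,-0.054]],"twist":[0,0,0,0,0,0,0,0,0,0,0,0,0,0],"claw":[0.004,0.004,0.022,0.022,0.022,0.022,0.022,0.022,0.022,0.022,0.022,0.022,0.022,0.022]}'
python3 -c "
from m import *
hand()"
```

```text
clock: 48.3
tcp_pos: [605.9, 149.0, 138.2]
tool_rot: [0.0, 0.044, 0.999, 0.0]
contact_force: [0.2, 0.8, 0.1]
width: 0.255
grasp_force: 0.0
[605.83185916 149.15834629 138.1112851 ] expect [319.9 230.1]
203 [131, 129, 131, 128, 130, 130, 129, 126, 127, 127, 126, 107, 103, 104, 104, 104, 101, 105, 103, 104, 105, 102, 103, 106, 103, 101, 114, 123, 127, 127, 129, 127, 125, 126, 127, 125, 127, 125, 125, 129]
215 [132, 128, 129, 126, 129, 130, 129, 128, 128, 127, 112, 117, 120, 122, 126, 126, 124, 125, 124, 128, 126, 124, 125, 125, 121, 120, 109, 125, 126, 128, 127, 125, 126, 129, 127, 127, 126, 126, 125, 126]
col [101, 104, 102, 102, 104, 106, 120, 127, 124, 125, 125, 126, 127, 125, 126, 126, 122, 124, 124, 122, 124, 125, 119, 125]
```

Aligned (the handle's centre is at u≈318). Same again for rack 3.

```bash
python3 -m jog '{"slide":[[0.001,-0.0008,0.02],[0.001,-0.0008,0.035],[0.001,-0.0008,0.047],[0.001,-0.0008,0.0535],[0.001,-0.0008,0.0535],[0.001,-0.0008,0.0535],[0.001,-0.0008,0.0535],[0.001,-0.0008,0.0535],[0.001,-0.0008,0.0535]],"twist":[0,0,0,0,0,0,0,0,0],"claw":[0.022,0.022,0.022,0.022,0.022,0.004,0.004,0.004,0.004]}'
python3 -m jog '{"slide":[[-0.001,0,0],[-0.002,0,0],[-0.003,0,0],[-0.004,0,0],[-0.005,0,0],[-0.005,0,0]],"twist":[0,0,0,0,0,0],"claw":[0.004,0.004,0.004,0.004,0.004,0.004]}'
python3 -m jog '{"slide":[[-0.001,0,0],[-0.001,0,0],[-0.001,0,0]],"twist":[0,0,0],"claw":[0.004,0.004,0.004]}'
python3 -m jog '{"slide":[[-0.001,0,0],[-0.001,0,0],[-0.001,0,0]],"twist":[0,0,0],"claw":[0.004,0.004,0.004]}'
```

```text
clock: 49.25
tcp_pos: [604.8, 147.6, 85.2]
tool_rot: [0.0, 0.045, 0.999, 0.0]
contact_force: [-0.2, -0.5, -1.1]
width: 0.101
grasp_force: 60.6
clock: 49.85
tcp_pos: [608.6, 147.2, 85.1]
tool_rot: [-0.001, 0.044, 0.999, 0.0]
contact_force: [-5.3, 0.5, 5.2]
width: 0.103
grasp_force: 61.5
clock: 50.15
tcp_pos: [608.7, 147.3, 85.2]
tool_rot: [-0.002, 0.044, 0.999, 0.0]
contact_force: [-9.9, 0.8, 6.9]
width: 0.102
grasp_force: 61.8
clock: 50.45
tcp_pos: [608.8, 147.3, 85.2]
tool_rot: [-0.002, 0.044, 0.999, 0.0]
contact_force: [-10.9, 0.3, 9.9]
width: 0.105
grasp_force: 62.2
```

Home. Now rack 4.

```bash
python3 -m jog '{"slide":[[0.0015,0,0],[0.0025,0,0],[0.0025,0,0],[0.0025,0,0],[0.0025,0,0],[0.0025,0,-0.02],[0.0025,0,-0.045],[0.0025,0,-0.054],[0.004,-0.02,-0.054],[0.006,-0.038,-0.054],[0.006,-0.038,-0.054],[0.006,-0.038,-0.054],[0.006,-0.038,-0.054]],"twist":[0,0,0,0,0,0,0,0,0,0,0,0,0],"claw":[0.004,0.004,0.022,0.022,0.022,0.022,0.022,0.022,0.022,0.022,0.022,0.022,0.022]}'
python3 -c "
from m import *
hand()"
```

```text
clock: 51.75
tcp_pos: [602.1, 109.7, 138.4]
tool_rot: [-0.0, 0.045, 0.999, 0.0]
contact_force: [-0.2, 0.8, -0.2]
width: 0.257
grasp_force: 0.0
[602.16463538 109.87736486 138.45965632] expect [320.1 230.2]
203 [130, 130, 130, 130, 129, 129, 130, 129, 128, 127, 130, 126, 125, 105, 103, 106, 104, 104, 103, 104, 104, 105, 101, 103, 105, 103, 103, 103, 110, 124, 126, 128, 127, 128, 128, 125, 127, 128, 126, 125]
215 [130, 128, 126, 129, 130, 127, 129, 128, 131, 129, 129, 130, 119, 116, 120, 125, 125, 125, 126, 125, 126, 124, 125, 127, 125, 124, 122, 119, 107, 124, 126, 128, 126, 128, 126, 126, 126, 126, 125, 126]
col [104, 102, 101, 105, 104, 104, 115, 123, 124, 125, 127, 124, 126, 125, 124, 127, 123, 127, 123, 123, 125, 122, 119, 127]
```

After seating rack 4 against the rear rim I'll also press left once more, to keep the row snug.

```bash
python3 -m jog '{"slide":[[0.001,0,0.02],[0.001,0,0.035],[0.001,0,0.047],[0.001,0,0.0535],[0.001,0,0.0535],[0.001,0,0.0535],[0.001,0,0.0535],[0.001,0,0.0535],[0.001,0,0.0535]],"twist":[0,0,0,0,0,0,0,0,0],"claw":[0.022,0.022,0.022,0.022,0.022,0.004,0.004,0.004,0.004]}'
python3 -m jog '{"slide":[[-0.001,0,0],[-0.002,0,0],[-0.003,0,0],[-0.004,0,0],[-0.005,0,0],[-0.005,0,0]],"twist":[0,0,0,0,0,0],"claw":[0.004,0.004,0.004,0.004,0.004,0.004]}'
python3 -m jog '{"slide":[[-0.001,0,0],[-0.002,0,0],[-0.002,0,0]],"twist":[0,0,0],"claw":[0.004,0.004,0.004]}'
python3 -m jog '{"slide":[[0.002,0.001,0],[0.003,0.002,0],[0.003,0.003,0],[0.003,0.004,0],[0.003,0.004,0]],"twist":[0,0,0,0,0],"claw":[0.004,0.004,0.004,0.004,0.004]}'
```

```text
clock: 52.7
tcp_pos: [601.5, 109.7, 85.7]
tool_rot: [0.0, 0.045, 0.999, 0.0]
contact_force: [-0.5, 0.8, -0.6]
width: 0.1
grasp_force: 60.7
clock: 53.3
tcp_pos: [604.9, 109.4, 85.7]
tool_rot: [-0.001, 0.044, 0.999, 0.0]
contact_force: [-8.5, 0.9, 7.0]
width: 0.098
grasp_force: 61.9
clock: 53.6
tcp_pos: [605.0, 109.4, 85.7]
tool_rot: [-0.003, 0.044, 0.999, 0.0]
contact_force: [-13.1, 0.7, 11.1]
width: 0.104
grasp_force: 62.6
clock: 54.1
tcp_pos: [605.0, 110.2, 85.9]
tool_rot: [-0.0, 0.046, 0.999, -0.003]
contact_force: [-5.8, -10.1, 7.2]
width: 0.1
grasp_force: 61.8
```

```bash
python3 -m jog '{"slide":[[0,0.001,0],[0,0.002,0],[0,0.003,0],[0,0.003,0],[0,0.003,0]],"twist":[0,0,0,0,0],"claw":[0.004,0.004,0.004,0.004,0.004]}'
python3 -m jog '{"slide":[[0.001,-0.003,0],[0.002,-0.006,0],[0.002,-0.006,0],[0.002,-0.006,0],[0.002,-0.006,0],[0.002,-0.006,0],[0.002,-0.006,-0.05],[0.002,-0.006,-0.1],[0.002,-0.006,-0.14],[0,0.05,-0.18],[-0.01,0.07,-0.18],[-0.01,0.07,-0.18],[-0.01,0.07,-0.18]],"twist":[0,0,0,0,0,0,0,0,0,0,0,0,0],"claw":[0.004,0.004,0.022,0.022,0.022,0.022,0.022,0.022,0.022,0.022,0.022,0.022,0.022]}'
python3 - <<'E'
from m import *
f=grab("wrist","w18");print(manip.state()["tcp_pos"])
for n,y in(("r4",-53),("r3",-14.5),("mid",24),("r2",62),("r1",100)):
    print(n,"front",prof(f,y,-86,-68,36),"rear",prof(f,y,74,94,36))
# across the row at x=-66..: seams
for x in(-74,45): 
    g=f["img"].min(2).astype(np.float32);o=[]
    for y in np.arange(-90,108,1.0):
        p=c+x*ex+y*ey;u,v=proj(f,(*p,36));o.append(int(cv2.getRectSubPix(g,(1,1),(float(u),float(v)))[0,0]))
    print(x,o)
E
```

```text
clock: 54.6
tcp_pos: [605.0, 110.8, 86.0]
tool_rot: [-0.001, 0.046, 0.999, -0.006]
contact_force: [-7.0, -16.5, 9.4]
width: 0.104
grasp_force: 62.2
clock: 55.9
tcp_pos: [621.9, 186.0, 265.0]
tool_rot: [-0.0, 0.043, 0.999, -0.0]
contact_force: [0.3, -0.8, -1.0]
width: 0.259
grasp_force: 0.0
[621.50253715 185.14511687 264.36887625]
r4 front [163, 219, 241, 242, 241, 239, 239, 240, 241, 229, 224, 237, 247, 249, 249, 249, 249, 249] rear [244, 243, 243, 243, 243, 243, 243, 242, 243, 234, 208, 176, 161, 157, 157, 159, 158, 158, 158, 157]
r3 front [89, 105, 120, 127, 126, 125, 127, 127, 127, 125, 126, 135, 140, 140, 141, 141, 140, 141] rear [243, 243, 244, 244, 244, 244, 244, 243, 243, 237, 216, 188, 162, 162, 161, 158, 156, 156, 156, 155]
mid front [82, 98, 115, 123, 123, 122, 125, 125, 125, 123, 132, 137, 136, 135, 136, 138, 136, 136] rear [240, 243, 244, 244, 243, 243, 243, 243, 243, 243, 239, 226, 201, 169, 163, 164, 165, 165, 166, 166]
r2 front [86, 100, 116, 122, 122, 123, 125, 122, 121, 122, 125, 127, 131, 134, 133, 134, 134, 134] rear [241, 240, 241, 241, 241, 241, 241, 241, 240, 23
[... 1546 characters left out ...]
 246, 245, 246, 246, 246, 246, 246, 245, 242, 231, 209, 202, 215, 238, 244, 245, 245, 245, 245, 245, 244, 214, 222, 245, 247, 247, 247, 247, 246, 243, 229, 179, 165, 155, 143, 130, 119, 117, 116, 117, 117, 116, 116, 114, 114, 115, 117, 116, 119, 121, 126, 130, 132, 134, 135, 136, 136, 135, 136, 136, 128, 130, 134, 135, 135, 136, 136, 136, 134, 129, 115, 110, 115, 123, 131, 135, 136, 134, 133, 134, 136, 135, 135, 134, 134, 135, 136, 134, 149, 183, 215, 236, 243, 242, 243, 244, 237, 207, 154, 218, 239, 243, 243, 243, 243, 243, 240, 228, 206, 177, 145, 167, 204, 232, 243, 243, 243, 242, 242, 242, 242, 242, 242, 241, 241, 241, 240, 241, 240, 239, 238, 238, 240, 240, 232, 211, 180, 151, 145, 144]
```

The middle rack's top face now reads about 2.5 mm longer than its neighbours' (rear 86 against 84.4, front about 1–2 mm nearer). That could mean its rear end is raised. I'll check from directly above the rear edge.

```bash
python3 -c "
from h import *
go(725,160,264,84.9)"; python3 -m jog '{"slide":[[-0.045,0,0],[-0.09,0,0],[-0.105,0,0],[-0.105,0,0],[-0.105,0,0],[-0.105,0,0]],"twist":[0,0,0,0,0,0],"claw":[0.022,0.022,0.022,0.022,0.022,0.022]}'
python3 - <<'E'
from m import *
f=grab("wrist","w19");print(manip.state()["tcp_pos"],f["extrinsics"][:3,3])
for n,y in(("r4",-53),("r3",-14.5),("mid-",-4),("mid",24),("r2",34),("r2",62),("r1",100)):
    print(n,"front",prof(f,y,-84,-68,36),"rear",prof(f,y,76,94,36))
# handle tops: front and rear edge at z=86, along each handle's middle
for n,y in(("r3",-28),("mid",10),("r2",48)): print(n,"handle",prof(f,y,-16,26,86))
E
```

```text
slide [-0.1053, -0.0159, 0.0002] twist 0.0 | at [621.5 185.1 264.4] yaw 84.9 F [ 0.4 -0.5  0.3] w 0.26 t 56.0
clock: 56.55
tcp_pos: [725.5, 175.4, 265.5]
tool_rot: [-0.0, 0.045, 0.999, -0.0]
contact_force: [-0.2, 0.2, -0.5]
width: 0.257
grasp_force: 0.0
[725.50537471 175.63746948 266.00250472] [660.78839934 181.57344857 382.51083104]
r4 front [100, 101, 103, 105, 106, 108, 109, 111, 113, 114, 116, 118, 119, 121, 122, 124] rear [250, 250, 250, 250, 250, 250, 250, 247, 239, 225, 233, 236, 216, 182, 161, 160, 160, 161]
r3 front [128, 128, 129, 129, 129, 129, 129, 129, 129, 129, 129, 130, 130, 130, 130, 130] rear [144, 144, 158, 169, 170, 168, 167, 164, 159, 174, 225, 242, 228, 190, 166, 167, 166, 163]
mid- front [112, 112, 112, 112, 112, 112, 112, 112, 112, 112, 112, 112, 112, 112, 112, 112] rear [134, 138, 139, 138, 138, 138, 139, 139, 138, 135, 127, 123, 113, 101, 94, 93, 94, 94]
mid front [126, 126, 126, 126, 126, 126, 125, 125, 125, 125, 125, 125, 125, 124, 124, 124] rear [135, 134, 136, 135, 135, 136, 136, 135, 135, 133, 129, 121, 112, 98, 92, 91, 90, 90]
r2 front [86, 86, 86, 86, 
[... 469 characters left out ...]
, 236, 221, 186, 165, 159, 159, 158]
r3 handle [138, 137, 137, 137, 137, 138, 137, 139, 137, 127, 115, 130, 139, 139, 139, 139, 140, 140, 140, 141, 140, 142, 140, 141, 141, 142, 142, 141, 139, 139, 136, 123, 113, 110, 112, 133, 192, 242, 249, 249, 244, 201]
mid handle [137, 136, 136, 137, 136, 136, 136, 135, 121, 100, 106, 125, 135, 135, 136, 135, 136, 136, 136, 137, 137, 136, 137, 136, 137, 136, 136, 136, 136, 135, 130, 119, 105, 102, 103, 101, 105, 120, 136, 139, 135, 114]
r2 handle [135, 134, 134, 134, 135, 133, 135, 137, 131, 109, 104, 122, 134, 135, 135, 135, 133, 134, 135, 136, 135, 134, 134, 135, 135, 136, 137, 134, 133, 135, 132, 117, 107, 104, 111, 127, 136, 134, 135, 136, 138, 133]
```

From above the rear edge, the handle of the middle rack lines up with its neighbours' within about 0.5 mm and shows the same length, so it stands level and in line. The seams at y = -48, -10, 28 and 66 are exactly 38 mm apart, so the row is snug against the rim. The gripper is clear of everything.

```bash
python3 -c "
from station import manip
print(manip.hand_in())"
```

```text
the job is handed in; nothing more can be done
None
```

I handed the job in at about 57 s of the 210 s allowed: both loose vials (only two were present) are in the rack, the rack is home between the second and third filled racks, and all five stand in line, snug against the left rim. I also pushed the filled racks 3–4 mm back to the rear rim to line them up. The hand-in returned no verdict.

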